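# Fit the hand-rest bar on the trimming stand and latch it

### The job

Fit the blue hand-rest bar across the little trimming turntable: draw it out from under the ware board, drop its T-head into the pocket of the slotted upright and its plain end into the fork, press the head down past its spring catch until it is fully home, then swing the hasp over until it lies flat in its catch. Do not disturb the jar, the cup or the brush, and let go of everything at the end.

Things in the scene. Friction and masses are not known exactly. Their poses are not given: they have to be found in the camera images.
- bar_mid (a point): Hand-rest bar: blue, 180 mm long in all, 18 wide, 22 high, 0.3 kg, a dark steel T-head at one end. Point: mid-length, 11 mm above its flat underside. x runs along it AWAY from the head, z up. Starts flat on the table, right way up, mostly under the ware board: only the head and 8 to 16 mm of blue stick out. Sliding it out 110 mm frees its middle, 170 mm all of it.
- bar_head (a point): Centre of the T-head: 82 mm from bar_mid along its -x, 15 mm above the bar's underside (which runs level through the head); axes as bar_mid. 16 mm along the bar, 50 across (y), 30 high; lower side edges taper in to 42; side notches 4 mm deep, 11 to 22 mm up. It cannot be put in the pocket while gripped by the head: lay the bar down and take it again by the blue part.
- seat (a point): Middle of the pocket floor in the slotted upright of the trimming stand (fixed, grey, base 230 x 150 mm), 110 mm above the table. x: along the fitted bar to the fork (same as the bar's x), z up. The pocket takes the head: 54 mm in y, 20 in x, 45 deep, open on top, lead-in lips to 55 mm on its x sides; end walls 10 thick. A slot 24 wide in its front wall (x +10 to +18) lets the bar out.
- catch (a point): Spring catch, a point 30 mm from seat along x, 22 mm above it: on top of the bar when fully home (underside on the floors of pocket and fork). Axes as seat. A head merely dropped in is held 10 to 15 mm too high by two spring balls in the pocket's end walls; some 8 to 15 N downwards near the head, e.g. on the bar's top here, snaps it past them and they keep it down.
- fork (a point): Middle of the fork's floor, 158 mm from seat along x, same height and axes; takes the bar's plain end. 20 mm long in x, gap 25 mm, flared cheeks to 27 mm above its floor. Between upright and fork: a 106 mm turntable with an upturned clay bowl, top 83 mm above the table.
- hinge (a point): Hinge of the hasp, 40 mm to +y and 48 mm up from seat, axes as seat, hinge axis x. Hasp: steel strap 24 mm wide, 5 thick, 121 long from the hinge, its top face 2.5 mm above the hinge line when closed; then it lies level along -y over the pocket, its slotted end round a brass staple (94 to 102 mm from the hinge, 20 high). A black pad 40 mm from the hinge reaches 17 mm down to hold the head.
- hasp (a joint): Angle of the hasp: 0 closed (level, in its catch; cannot be reached while the head stands high), growing as the tip swings up and over towards +y of seat; 1.57 upright; starts leaning back at 1.85 to 2.2, stop at 2.4. Stiff hinge: it stays where left and takes 2 to 5 N at 65 mm from the hinge all the way. Closed fingers can push it over by its back, then press it down.
- ware_board: Fixed wooden board 210 (x) x 200 (y) x 14 mm on two battens along x; top 48 mm, underside 34 mm above the table, passage between the battens 152 mm wide. Origin: table height, middle of its front edge; x points inwards along the passage. Two bowls on it, 90 mm or more behind the front edge, to 98 mm above the table. The bar lies in the passage, head outside.
- jar_mid (a point): Middle of a blue lidded glaze jar, 64 mm wide, 85 mm high: leave it alone.
- cup_mid (a point): Middle of a terracotta cup, 76 mm wide, 85 mm high: leave it alone.
- brush_grip (a point): Handle of a brush 170 mm long lying on the table: leave it alone.
Things that resemble listed ones, but are neither listed nor needed, are in the scene too. Of the things shaped like the part that bears bar_mid, the blue one is meant.

How it is judged:
By the outcome, as a careful person would: the job done as asked, in the order asked, and still so for the second after the job is handed in, with the robot touching nothing.
It also fails if it takes over 72 s, if anything falls off the work surface, if the arm or the gripper's body presses on something with over 40 N, if the wrist force passes 120 N, or if a joint passes its speed limit or range.

### The arm

A 6-joint arm with a two-finger parallel gripper is mounted at the origin on the work surface. World frame = base frame: x ahead of the robot, y to its left, z up, the work surface at z = 0. Lengths are in m, angles in rad, forces in N, time in s.
With the tool pointing down it reaches from about 0.325 to 0.775 m from the base axis. Payload 9.3 kg.
Tool frame: the origin (TCP) lies midway between the tips of the shut fingers; the grasp point (between the pads) lies 19 mm behind it; y points along the fingers, z is the direction in which the jaws open and shut, and the axes are right-handed (so a half turn about y gives the same grasp; the last joint's range is limited). The gripper opens to 85 mm and grips with 20 to 120 N. Pads are 22 mm wide; open, the fingers measure 114 mm over their backs; the gripper's body (76 mm by 85 mm) begins 54 mm behind the grasp point. The pads swing forward as they close: fully open they stand 13 mm farther back than shut.
Start: joints at [-1.312, 0.259, 0.021, 1.334, 0, 1.418], TCP at [0.22, -0.504, 0.231] pointing down, gripper open.
Joint ranges: [-3.04, 3.04], [-0.91, 1.82], [-1.04, 1.36], [-1.92, 1.95], [-1.52, 1.45], [-3.14, 3.14]. Speed limits (rad/s): [2.22, 2.22, 2.79, 3.14, 3.14, 3.14].

### API

Orientations are given as a rotation vector (axis times angle).
In Python, from plant import manip gives the robot as it stands.
- The arm moves only by the shell command python3 -m handwheel 'ROWS' [OPENING] [FORCE]. ROWS is a JSON object of lists of equal length, an entry for each row: "travel": the shift along the tool's x, y, z in cm, a list of three; "angular": the turn, a rotation vector about the tool's x, y, z in rad, a list of three. A call has 1 to 12 rows; each row shifts and turns the commanded pose from where the row before left it, along the tool's axes as they then stand; what a row does not reach is not made up. A row lasts 1/10 s, in which the tool goes at most 50 mm and 8.59 degrees, less where a joint would pass 70% of its speed; a pose out of reach is approached as far as the arm can. A call is refused whole if a number of a shift passes 5 or a number of a turn 0.15, either way. A call with a gripper value outside its range is refused whole. OPENING is the closure, from 0 (fully open) to 1 (shut), set as the call begins (- or left out, the last holds). The fingers move at their own pace and stop on an object; FORCE is the grip in N (left out, the last holds). Time passes only in rows, so rows that do not move let the fingers close. It gives the time, the measured TCP pose, the force and the opening at its end, in the units of the state.
- manip.sense(): the state, without advancing time (a new reading comes with each control period).
- manip.read_camera(name): name is "scene" or "top"; returns (picture, depth): 480x640x3 uint8, blue, green, red; 480x640 float32, m along the optical axis (not along the pixel's ray), 0 where there is no reading.
- manip.camera_params(name): a dict with "K" (3x3 intrinsics, pixels), "R" (3x3) and "t" (3): a world point X has camera coordinates R X + t. Camera axes: x right, y down, z forward; pixel columns grow to the right and rows downward; lengths in m; the calibration is good to about 2 mm. A picture is of the moment at which its call begins. camera_params takes no time and is no camera call.
- manip.finish_job(): hands the job in, once; it reports no verdict.
Trained networks look in the newest picture that a camera, given by its name, has taken for a name from the list of things; names that differ only in an ending like _2 or _b are one class to them, and where a whole thing is asked for, a point or a joint stands for the part that bears it (a point fixed in the world has none). Each returns a list of dicts, best first, with "p" (0 to 1); they miss things now and then, are a little off and sometimes report something else, mostly with a low value. They report only what shows in the picture. A call takes as long as a camera call. They do not tell look-alikes from the thing itself.
- manip.search_frame(label, camera): "location" ([column, row] in pixels, amid what is visible of it).
The state is a dict: "time_s": time; "joint_positions": joint angles; "qd": joint speeds; "effort": joint torques, N m; "ee_pos": TCP position; "orientation": TCP orientation; "force": force on the tool from outside, world axes, zero at the start; "ft_torque": the same for the moment, N m; "gripper_width": opening from 0.0 (shut) to 1.0 (fully open).
Only numpy, scipy, OpenCV 4.12 (cv2) and the standard library are available. Lean on these libraries where they do the work, as an engineer would, in place of code of your own. Each camera call takes 0.05 s, during which the arm holds its last target.

## Working session

There is one attempt and no reset: what is moved stays moved. The work goes in short steps, Python scripts to look and compute and a shell command to move; the robot and the scene stay as the last step left them, time stands still between calls to the robot, and variables do not carry over. Pictures are saved under pics/ and viewed, and the job is handed in when it is done.

```bash
ls; mkdir -p pics; cat > h.py <<'E'
import numpy as np, cv2
from plant import manip
from scipy.spatial.transform import Rotation as Rn
def snap(name,fn):
    im,d=manip.read_camera(name); cv2.imwrite(f'pics/{fn}.png',im); np.savez(f'pics/{fn}.npz',im=im,d=d); return im,d
def load(fn):
    z=np.load(f'pics/{fn}.npz'); return z['im'],z['d']
def unproj(name,u,v,z):
    p=manip.camera_params(name);K,R,t=map(np.array,(p['K'],p['R'],p['t']))
    c=np.stack([(u-K[0,2])/K[0,0]*z,(v-K[1,2])/K[1,1]*z,z],-1)
    return (c-t)@R
def cloud(name,d):
    v,u=np.mgrid[0:480,0:640]; return unproj(name,u.astype(float),v.astype(float),d.astype(float))
def proj(name,X):
    p=manip.camera_params(name);K,R,t=map(np.array,(p['K'],p['R'],p['t']))
    c=R@np.array(X)+t; q=K@c; return q[:2]/q[2]
E
python3 - <<'E'
from h import *
for n in('scene','top'):
    snap(n,n+'0'); p=manip.camera_params(n); print(n,p)
s=manip.sense(); print(s)
print(Rn.from_rotvec(s['orientation']).as_matrix().round(3))
E
```

```text
pics
scene {'K': array([[508.82448922,   0.        , 313.77187281],
       [  0.        , 508.82448922, 236.52655995],
       [  0.        ,   0.        ,   1.        ]]), 'R': array([[-0.59836029,  0.80116827, -0.00971392],
       [ 0.68037688,  0.50166853, -0.53424338],
       [-0.42314568, -0.32627915, -0.8452749 ]]), 't': array([ 0.41606437, -0.2853104 ,  1.48041433])}
top {'K': array([[564.65956238,   0.        , 319.59632714],
       [  0.        , 564.65956238, 242.38025082],
       [  0.        ,   0.        ,   1.        ]]), 'R': array([[ 8.81141821e-04, -9.99996543e-01, -2.47746719e-03],
       [-9.78291492e-01, -3.48601089e-04, -2.07233285e-01],
       [ 2.07231705e-01,  2.60628699e-03, -9.78288417e-01]]), 't': array([-0.06760273,  0.60107387,  1.04138271])}
{'time_s': 0.1, 'joint_positions': array([-1.31162658e+00,  2.59145168e-01,  2.08540271e-02,  1.33370635e+00,
       -1.96763429e-05,  1.41815965e+00]), 'qd': array([-0.00136327, -0.00224905,  0.00211502,  0.00078679, -0.00089928,
       -0.00056288]), 'effort': array([ 5.54374579e-03, -5.56694090e+01,  3.45069301e+01,  1.16315015e-02,
       -1.12970763e-04, -2.38307626e-05]), 'ee_pos': array([ 0.22005393, -0.50379101,  0.23072803]), 'orientation': array([-0.41669799,  1.99588882, -1.9934468 ]), 'force': array([-0.39360079, -0.22788718,  0.2679122 ]), 'ft_torque': array([-0.00552608,  0.01601014,  0.04255102]), 'gripper_width': 0.9993114731052994}
[[-0.916 -0.     0.4  ]
 [-0.4    0.001 -0.916]
 [-0.    -1.    -0.001]]
```

View pics/scene0.png

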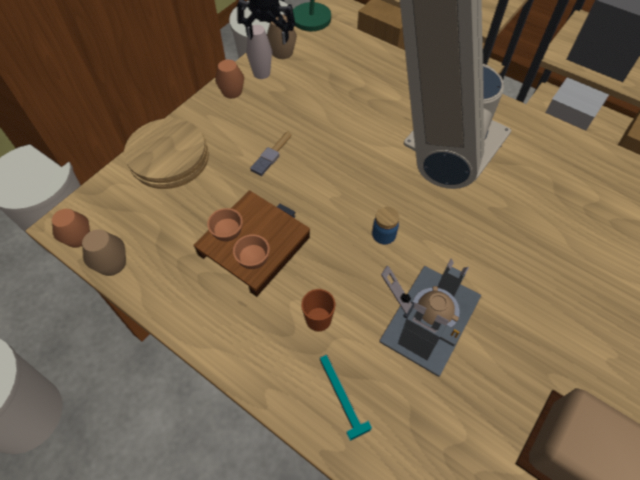

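View pics/top0.png

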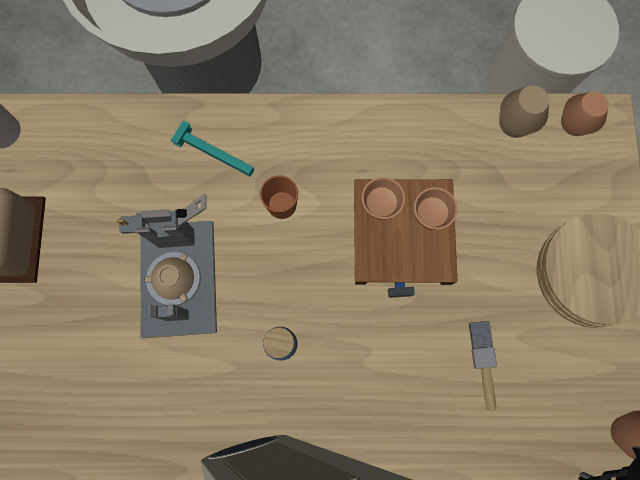

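```bash
python3 - <<'E'
from h import *
for n in('scene','top'):
  for l in ('bar_mid','bar_head','seat','fork','hinge','catch','jar_mid','cup_mid','brush_grip'):
    print(n,l,[(np.round(r['location'],1).tolist(),round(r['p'],2)) for r in manip.search_frame(l,n)][:4])
print(manip.sense()['time_s'])
E
```

```text
scene bar_mid [([346.5, 404.3], 0.9), ([285.6, 208.3], 0.51)]
scene bar_head [([347.5, 403.8], 0.86), ([290.0, 210.2], 0.55)]
scene seat [([428.0, 314.6], 0.84)]
scene fork [([429.3, 315.2], 0.58), ([286.1, 207.4], 0.44)]
scene hinge [([430.2, 316.6], 0.85)]
scene catch [([430.2, 315.0], 0.57)]
scene jar_mid [([385.8, 221.7], 0.67)]
scene cup_mid [([318.0, 305.9], 0.93)]
scene brush_grip [([268.2, 158.2], 0.8), ([254.3, 239.3], 0.22)]
top bar_mid [([206.3, 147.4], 0.86), ([400.5, 290.2], 0.66)]
top bar_head [([204.6, 147.1], 0.9), ([399.3, 290.7], 0.81), ([485.7, 354.2], 0.59), ([404.2, 229.6], 0.54)]
top seat [([173.6, 269.5], 0.95)]
top fork [([176.4, 271.9], 0.86)]
top hinge [([175.8, 269.5], 0.78)]
top catch [([173.5, 270.6], 0.73)]
top jar_mid [([281.2, 343.7], 0.55), ([174.6, 267.6], 0.48), ([487.9, 353.0], 0.3)]
top cup_mid [([175.1, 269.2], 0.67), ([277.7, 194.3], 0.63), ([400.4, 291.0], 0.21)]
top brush_grip [([485.0, 354.3], 0.85), ([174.7, 268.4], 0.7)]
1.0
```

The teal bar in top at (206,147), or (346,404) in scene, is a look-alike. The jar at (281,343) is also blue but is not a bar. The bar with the dark head at top (400,291), mostly under the board, is the one I want. I'll check it in a close crop and measure.

```bash
python3 - <<'E'
from h import *
im,d=load('top0')
a=cv2.resize(im[275:305,370:430],None,fx=8,fy=8,interpolation=cv2.INTER_CUBIC)
b=cv2.resize(im[185:345,105:225],None,fx=3.5,fy=3.5,interpolation=cv2.INTER_CUBIC)
out=np.zeros((560,800,3),np.uint8); out[:a.shape[0],:380]=a[:,50:430]; out[:b.shape[0],380:380+b.shape[1]]=b
cv2.imwrite('pics/c1.png',out)
im2,d2=load('scene0')
c=cv2.resize(im2[250:380,370:490],None,fx=4.5,fy=4.5,interpolation=cv2.INTER_CUBIC); cv2.imwrite('pics/c2.png',c)
C=cloud('top',d); 
hsv=cv2.cvtColor(im,cv2.COLOR_BGR2HSV)
# head height map
np.set_printoptions(linewidth=220,suppress=True)
print((C[280:302:1,384:418:2,2]*1000).round().astype(int))
print(C[100:470:40,300,2].round(4))
E
```

```text
[[  49   50   48   48   50   49   47   47   46   49   49   47   46   48   51   50   48]
 [  49   49   44   49   46   46   49   51 1143   50   50   45   48   50   47   46   47]
 [  38   37   39   37   38   37   38   40   36   35   38   37   41   43   38   39   39]
 [   1   -1    5    2    2    0   19   21   27   23   21    1    3    1    0    1    2]
 [  -2    1    2   -2    3    0   19   21   21   25   23   -2    2   -1    2    1   -1]
 [  -1   -3   -1    0    2   -1   27   27   23   21   17    0    2    0    2    4    3]
 [   1    1    5    1    2    2   22   19   20   21   24    0   -2    1   -2    4   -1]
 [   0   -1    6   -2    0    4   21   19   30   27   32   32   28   31   30   -2   -2]
 [   0   -1   27   29   30   31   30   32   31   29   28   33   26   26   31   -2    4]
 [   3    4   22   29   33   33   33   27   31   32   33   30   29   31   28   -3   -3]
 [   1    1   17   31   32   30   26   32   32   29   30   32   32   29   31    2   -3]
 [  -1    2   15   32   31   33   29   31   30   29   27   29   30   34   29   -2    0]
 [   1   -2   14   32   33   30   31   29   
[... 218 characters left out ...]
]
 [   1    2   11   31   31   28   31   28   31   29   30   23   21   23    9    3    5]
 [  -1    6   10   22   17   24   19   14    8    3   10   11    0    0    3   -1    3]
 [   3    0    1    8    1   -1    1    0    3    0    2   -2    1    2   -2   -3    1]
 [  -1    5    1   -2    1   -2    0    3   -3   -2    0    1    0    1    2   -2   -2]
 [   1    1    1    1    2    3    4   -1   -2   -1    0   -2    5    3    2    0   -1]
 [   1    0    0    1    0   -1    1    1    2    2    1   -1   -2    2   -4   -4   -1]
 [   3    0    4    1    0    3    4    0   -1   -2    3   -3   -1    0   -2   -1   -2]]
[ 0.0003 -0.0038  0.0051  0.0017  0.004  -0.0007 -0.0004 -0.0001  0.0021  0.4444]
```

View pics/c1.png

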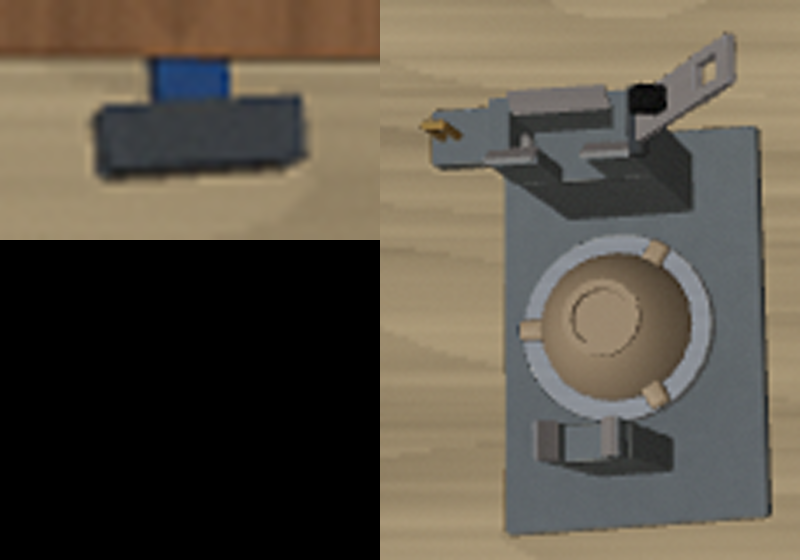

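View pics/c2.png

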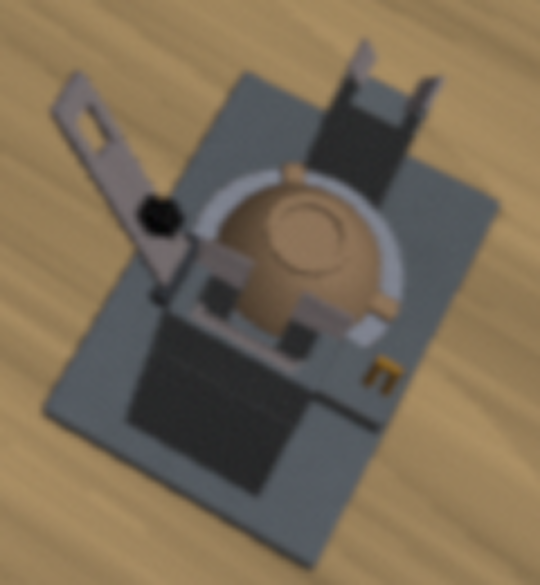

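The crop confirms a blue body with a dark T-head under the board. In the right panel, the upright's pocket is at the far side, the fork is near the robot, and the hasp leans to the right. Next I'll fit poses.

```bash
python3 - <<'E'
from h import *
np.set_printoptions(linewidth=220,suppress=True,precision=4)
for n in('top','scene'):
    im,d=load(n+'0'); C=cloud(n,d)
    # stand region
    x,y,z=C[...,0],C[...,1],C[...,2]
    # bar head
    u0=(x>.3)&(x<.50)&(y<0)&(y>-.35)&(z>.010)&(z<.042)
    if n=='top':
        m=np.zeros(u0.shape,bool); m[287:298,385:416]=1
    else:
        m=np.zeros(u0.shape,bool); m[195:225,270:305]=1
    m&=u0&(z>.024)&(z<.037)&(im.max(-1)<90)
    P=C[m][:,:2]; P=P[np.abs(P-np.median(P,0)).max(1)<.04]
    print(n,'head',len(P),cv2.minAreaRect((P*1000).astype(np.float32)))
    # stand parts
    for nm,lo,hi in(('pockettop',.148,.163),('forktop',.128,.143),('floor',.104,.116),('base',.006,.03)):
        m=(z>lo)&(z<hi)&(x>.25)&(x<.75)
        if n=='top': mm=np.zeros(m.shape,bool); mm[190:345,105:225]=1
        else: mm=np.zeros(m.shape,bool); mm[250:380,370:490]=1
        m&=mm
        P=C[m]; print(n,nm,len(P),P.mean(0),P.min(0),P.max(0),cv2.minAreaRect((P[:,:2]*1000).astype(np.float32)))
        vis=np.zeros(m.shape,np.uint8);vis[m]=255
        cv2.imwrite(f'pics/m_{n}_{nm}.png',cv2.resize(vis[mm.any(1)][:,mm.any(0)],None,fx=3,fy=3,interpolation=0))
E
python3 - <<'E'
import cv2,numpy as np
r=[]
for n in('top','scene'):
    r.append(np.hstack([cv2.copyMakeBorder(cv2.resize(cv2.imread(f'pics/m_{n}_{k}.png'),(190,240)),3,3,3,3,0,value=(0,0,255)) for k in('pockettop','forktop','floor','base')]))
cv2.imwrite('pics/m.png',np.vstack(r))
E
```

```text
top head 0 ((0.0, 0.0), (0.0, 0.0), 0.0)
top pockettop 669 [0.6197 0.2455 0.1553] [0.5999 0.1825 0.148 ] [0.6415 0.2955 0.163 ] ((620.3296508789062, 239.1314697265625), (38.30618667602539, 111.48369598388672), 3.8845527172088623)
top forktop 281 [0.5486 0.2271 0.1348] [0.4518 0.1888 0.1281] [0.6327 0.2921 0.143 ] ((544.9779663085938, 217.87770080566406), (184.7471466064453, 98.76836395263672), 20.74604034423828)
top floor 444 [0.56   0.2242 0.1104] [0.4517 0.1889 0.1042] [0.6323 0.2624 0.116 ] ((542.0509033203125, 227.59278869628906), (73.115966796875, 180.96180725097656), 88.30362701416016)
top base 4509 [0.5225 0.2088 0.0125] [0.4167 0.1253 0.006 ] [0.7254 0.3763 0.03  ] ((573.3117065429688, 250.6186981201172), (312.43218994140625, 236.42001342773438), 4.840929985046387)
scene head 0 ((0.0, 0.0), (0.0, 0.0), 0.0)
scene pockettop 609 [0.6224 0.2423 0.1554] [0.6009 0.1812 0.1481] [0.6411 0.2939 0.163 ] ((620.150146484375, 237.17642211914062), (38.94245910644531, 112.89501190185547), 2.1197171211242676)
scene forktop 267 [0.576  0.2235 0.1354] [0.4509 0.19   0.128 ] [0.6414 0.2937 0.143 ] ((545.5225830078125, 238.95042419433594), (189.5383758544922, 104.02661895751953), 1.865424394607544)
scene floor 249 [0.5444 0.2205 0.1105] [0.4532 0.1905 0.104 ] [0.6416 0.2634 0.1159] ((546.8776245117188, 221.65768432617188), (186.93338012695312, 73.19853973388672), 3.31715989112854)
scene base 2919 [0.55   0.2235 0.013 ] [0.3131 0.0292 0.006 ] [0.7063 0.3831 0.0299] ((515.3966064453125, 217.44541931152344), (326.2017822265625, 290.77569580078125), 35.93840408325195)
  return _methods._mean(a, axis=axis, dtype=dtype,
  ret = um.true_divide(
```

View pics/m.png

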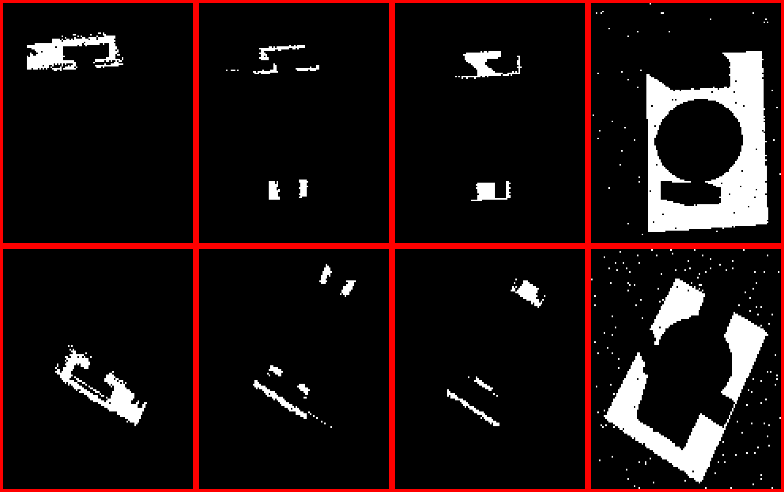

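```bash
python3 - <<'E'
from h import *
np.set_printoptions(linewidth=220,suppress=True,precision=4)
def fit(pts,ax):
    # robust line: coordinate ax as func of other
    a,b=pts[:,1-ax],pts[:,ax]; k=np.ones(len(a),bool)
    for _ in range(8):
        c=np.polyfit(a[k],b[k],1); r=b-np.polyval(c,a); k=abs(r)<max(.0015,2*np.median(abs(r[k])))
    return c,k.sum(),r[k].std()
for n in('top','scene'):
    im,d=load(n+'0'); C=cloud(n,d); x,y,z=C[...,0],C[...,1],C[...,2]
    m=((z>.006)&(z<.026)).astype(np.uint8)
    m[:,:]*= ((x>.38)&(x<.72)&(y>.1)&(y<.34)).astype(np.uint8)
    m=cv2.morphologyEx(m,cv2.MORPH_OPEN,np.ones((3,3)))
    nl,lab,st,_=cv2.connectedComponentsWithStats(m); 
    keep=np.zeros_like(m,bool)
    for i in range(1,nl):
        if st[i,4]>150: keep|=lab==i
    P=C[keep]; print(n,'base z',np.median(P[:,2]))
    # left/right edges
    L=[];Rr=[]
    for xv in np.arange(.43,.63,.004):
        q=P[abs(P[:,0]-xv)<.002]
        if len(q)>5: L.append(q[q[:,1].argmax(),:2]);Rr.append(q[q[:,1].argmin(),:2])
    for nm,e in(('yhi',L),('ylo',Rr)):
        print(nm,fit(np.array(e),1))
    B=[]
    for yv in np.arange(.15,.26,.004):
        q=P[abs(P[:,1]-yv)<.002]
        if len(q)>5: B.append(q[q[:,0].argmin(),:2])
    print('xlo',fit(np.array(B),0))
E
```

```text
top base z 0.012396516396921546
yhi (array([0.0637, 0.2599]), np.int64(34), np.float64(0.0005326845599227015))
ylo (array([0.0728, 0.1075]), np.int64(50), np.float64(0.0005982192443029718))
xlo (array([-0.0708,  0.4401]), np.int64(28), np.float64(0.0005125234452577974))
scene base z 0.013157925990035416
yhi (array([0.0736, 0.2543]), np.int64(37), np.float64(0.0006287800348121573))
ylo (array([0.0721, 0.1065]), np.int64(33), np.float64(0.0006245828129290851))
xlo (array([0.508 , 0.3996]), np.int64(28), np.float64(0.09930243532894281))
```

```bash
python3 - <<'E'
from h import *
np.set_printoptions(linewidth=200,suppress=True,precision=4)
th=np.pi+.071
ex=np.array([np.cos(th),np.sin(th)]);ey=np.array([-ex[1],ex[0]])
o=np.array([.62,.226])
A=[]
for n in('top','scene'):
    im,d=load(n+'0'); C=cloud(n,d); P=C[(C[...,0]>.4)&(C[...,0]<.7)&(C[...,1]>.1)&(C[...,1]<.34)]
    l=np.stack([(P[:,:2]-o)@ex,(P[:,:2]-o)@ey,P[:,2]],1)*1000
    A.append(l)
    f=l[(l[:,0]>135)&(l[:,0]<185)]
    for lo,hi in((104,116),(131,143)):
        q=f[(f[:,2]>lo)&(f[:,2]<hi)]
        print(n,'fork',lo,'x',np.percentile(q[:,0],[1,5,50,95,99]),'yhist',np.histogram(q[:,1],np.arange(-30,32,2))[0])
    q=l[(abs(l[:,0])<45)&(l[:,2]>150)&(l[:,2]<170)&(l[:,1]<40)]
    # raster y-x max z
    g=np.zeros((25,50))
    s=l[(abs(l[:,0])<25)&(l[:,1]>-75)&(l[:,1]<75)&(l[:,2]>60)]
    import itertools
    for a,b,c in s:
        i=int((a+25)//2);j=int((b+75)//3)
        g[i,j]=max(g[i,j],c)
    print(n); print('\n'.join(' '.join('%3d'%v for v in r) for r in g))
E
```

```text
top fork 104 x [147.3327 148.0884 157.84   167.0944 167.4507] yhist [ 0  0  0  0  1  1  2  6 14 17 11 11 11 12 12 13 12  7  1  1  2  1  1  1 16 11  0  0  0  0]
top fork 131 x [147.5644 148.1428 157.5958 166.9098 167.2771] yhist [ 0  0  0  0 12 15 21  7  2  1  0  0  0  0  0  0  0  0  0  0  0  8  5  8 14  7  0  0  0  0]
top
  0   0   0   0   0   0   0   0   0   0   0   0   0   0   0   0   0   0   0   0   0   0   0   0   0   0   0   0   0   0   0   0   0   0   0   0   0   0   0   0   0   0   0   0   0   0   0   0   0   0
  0   0   0   0   0   0   0   0   0   0   0   0   0   0   0   0   0   0   0   0   0   0   0   0   0   0   0   0   0   0   0   0   0   0   0   0   0   0   0   0   0   0   0   0   0   0   0   0   0   0
  0   0   0   0   0   0   0   0   0   0   0   0   0   0   0   0 161   0   0   0   0 162 163 164 164   0   0   0   0   0 165 162 161   0   0   0   0   0   0   0   0   0   0   0   0   0   0   0   0   0
  0   0   0   0   0   0   0   0   0   0   0   0 157 157 155   0 165 164 165 168 166 165 161 161 171 164 166 166 165 168 165 165 167 153   0 154  71 165   0   0   0   0   0   0 
[... 8853 characters left out ...]
   0 109   0 108   0 165 165   0 163 165   0 166 166 162   0   0   0   0   0   0   0   0   0   0   0
  0   0   0   0   0   0   0   0   0   0   0   0   0 163 163   0   0   0   0   0   0   0   0   0   0   0   0   0   0 161   0   0 162   0   0   0   0   0   0   0   0   0   0   0   0   0   0   0   0   0
  0   0   0   0   0   0   0   0   0   0   0   0   0   0   0   0   0   0   0   0   0   0   0   0   0   0   0   0   0   0   0   0   0   0   0   0   0   0   0   0   0   0   0   0   0   0   0   0   0   0
  0   0   0   0   0   0   0   0   0   0   0   0   0   0   0   0   0   0   0   0   0   0   0   0   0   0   0   0   0   0   0   0   0   0   0   0   0   0   0   0   0   0   0   0   0   0   0   0   0   0
```

```bash
python3 - <<'E'
from h import *
np.set_printoptions(linewidth=200,suppress=True,precision=4)
for n,(r0,r1,c0,c1) in(('top',(278,300,382,420)),('scene',(198,222,268,304))):
    im,d=load(n+'0'); C=cloud(n,d); sub=C[r0:r1,c0:c1]; b=im[r0:r1,c0:c1].astype(int)
    z=sub[...,2]; blue=(b[...,0]-b[...,2]>35)
    m=(z>.023)&(z<.036)&(b.max(-1)<110)&~blue
    m=cv2.morphologyEx(m.astype(np.uint8),cv2.MORPH_OPEN,np.ones((2,2)))>0
    P=sub[m]; print(n,'head',m.sum(),P.mean(0)if m.sum() else 0,cv2.minAreaRect((P[:,:2]*1000).astype(np.float32)) if m.sum() else '')
    B=sub[blue&(z>.012)&(z<.03)]; print('blue',len(B),B.mean(0) if len(B) else 0,B.min(0),B.max(0))
im,d=load('top0');C=cloud('top',d)
x,y,z=C[...,0],C[...,1],C[...,2]
m=(z>.042)&(z<.054)&(x>.3)&(y<0)&(y>-.3); m=cv2.morphologyEx(m.astype(np.uint8),cv2.MORPH_OPEN,np.ones((3,3)))>0
P=C[m];E=[]
for yv in np.arange(-.23,-.07,.004):
    q=P[abs(P[:,1]-yv)<.002]; 
    if len(q): E.append([q[:,0].min(),yv])
E=np.array(E); print('front',np.polyfit(E[:,1],E[:,0],1), P[:,1].min(),P[:,1].max())
for nm,(u,v) in dict(jar=(281,343),cup=(279,195),teal=(206,147)).items(): print(nm,C[v,u])
E
```

```text
top head 209 [ 0.5073 -0.2298  0.0328] ((456.5528259277344, -157.28213500976562), (35.917232513427734, 239.82757568359375), 35.513587951660156)
blue 38 [ 0.5236 -0.2274  0.0219] [ 0.5185 -0.2364  0.0175] [ 0.5274 -0.2191  0.0274]
scene head 94 [ 0.5103 -0.2241  0.0307] ((517.2184448242188, -223.66514587402344), (45.318302154541016, 44.6391716003418), 28.670175552368164)Traceback (most recent call last):
  File "<stdin>", line 9, in <module>
    return umr_minimum(a, axis, None, out, keepdims, initial, where)
ValueError: zero-size array to reduction operation minimum which has no identity
```

```bash
python3 - <<'E'
from h import *
np.set_printoptions(linewidth=200,suppress=True,precision=4)
im,d=load('top0');C=cloud('top',d)
x,y,z=C[...,0],C[...,1],C[...,2]
r=np.s_[285:300,382:420]
m=(z[r]>.025)&(z[r]<.036)&(x[r]<.525)&(x[r]>.49)
# remove blue
b=im[r].astype(int); m&=~((b[...,0]-b[...,2])>35)
P=C[r][m][:,:2]
for _ in range(3):
    c=np.polyfit(P[:,1],P[:,0],1); 
print('n',len(P),'mean',P.mean(0),'slope dx/dy',c, 'y',np.percentile(P[:,1],[0,1,99,100]))
# edges front/back: per col
lo=[];hi=[]
for yv in np.arange(-.25,-.204,.003):
    q=P[abs(P[:,1]-yv)<.0016]; 
    if len(q)>2: lo.append([yv,q[:,0].min()]);hi.append([yv,q[:,0].max()])
lo=np.array(lo);hi=np.array(hi);print('lo',np.polyfit(lo[:,0],lo[:,1],1),'hi',np.polyfit(hi[:,0],hi[:,1],1),lo[:,1].mean(),hi[:,1].mean(),lo[:,0].mean())
B=(b[...,0]-b[...,2]>35)&(z[r]>.015)&(z[r]<.03); q=C[r][B]; print('blue',q.mean(0),q.min(0),q.max(0))
m=(z>.042)&(z<.054)&(x>.3)&(y<0)&(y>-.4); m=cv2.morphologyEx(m.astype(np.uint8),cv2.MORPH_OPEN,np.ones((3,3)))>0
P=C[m];E=[]
for yv in np.arange(-.31,-.15,.004):
    q=P[abs(P[:,1]-yv)<.002]; 
    if len(q): E.append([q[:,0].min(),yv])
E=np.array(E); print('front',np.polyfit(E[:,1],E[:,0],1),E[0],E[-1], P[:,1].min(),P[:,1].max())
for nm,(u,v) in dict(jar=(281,343),cup=(279,195),teal=(206,147),brush=(485,354)).items(): print(nm,C[v,u])
im,d=load('scene0');C=cloud('scene',d)
g=cv2.resize(im[195:225,260:310],None,fx=10,fy=10,interpolation=cv2.INTER_CUBIC);cv2.imwrite('pics/c3.png',g)
sub=C[195:225,265:305];mm=(sub[...,2]>.025)&(sub[...,2]<.036)&(sub[...,0]<.535)&(sub[...,0]>.48);P=sub[mm];P=P[abs(P[:,1]+.228)<.035]
print('scene head',len(P),P.mean(0),np.percentile(P,[2,98],0))
E
```

```text
n 210 mean [ 0.5096 -0.2285] slope dx/dy [-0.0465  0.499 ] y [-0.2542 -0.2536 -0.2042 -0.2031]
lo [-0.0413  0.4928] hi [-0.0599  0.5034] 0.5022275210111333 0.5169877490049978 -0.22749999999999998
blue [ 0.5215 -0.227   0.0221] [ 0.5185 -0.2364  0.0175] [ 0.5234 -0.2191  0.0274]
front [0.0008 0.5272] [ 0.5269 -0.31  ] [ 0.527 -0.154] -0.33695075331892865 -0.1362424189997906
jar [0.4064 0.0036 0.0883]
cup [0.7154 0.0183 0.0037]
teal [0.8154 0.1725 0.021 ]
brush [ 0.3878 -0.3905  0.0179]
scene head 102 [ 0.5095 -0.2288  0.0312] [[ 0.5011 -0.2551  0.0259]
 [ 0.517  -0.2048  0.035 ]]
```

View pics/c3.png

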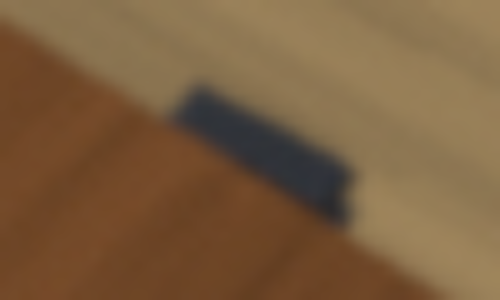

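```bash
cat >> h.py <<'E'
def delta(target,yaw=None,verbose=True):
    """yaw = desired angle of tool z in world; prints turn about tool y, then shift (cm) in the turned frame"""
    s=manip.sense(); R=Rn.from_rotvec(s['orientation']).as_matrix(); p=s['ee_pos']
    z=R[:,2]; cur=np.arctan2(z[1],z[0])
    if yaw is None: yaw=cur
    dy=-((yaw-cur+np.pi)%(2*np.pi)-np.pi)
    # ideal down tool
    zz=np.array([np.cos(yaw),np.sin(yaw),0]); yy=np.array([0,0,-1.]); xx=np.cross(yy,zz)
    sh=np.array([xx,yy,zz])@(np.array(target)-p)*100
    print('t',round(s['time_s'],2),'pos',p.round(4),'yaw',round(cur,4),'tilt y',R[:,1].round(3),'turn about y',round(dy,3),'shift cm',sh.round(2),'F',s['force'].round(1),'w',round(s['gripper_width'],3))
E
python3 -c "
from h import *
delta([.5096,-.2286,.12],.048-np.pi/2)"
```

```text
t 1.0 pos [ 0.2201 -0.504   0.2313] yaw -1.1591 tilt y [-0.  0. -1.] turn about y 0.364 shift cm [-30.24  11.13 -26.12] F [-0.  -0.1  0.5] w 0.997
```

```bash
python3 -m handwheel '{"travel":[[0,0,0],[0,0,0],[0,0,0],[-3.36,1.24,-2.9],[-3.36,1.24,-2.9],[-3.36,1.24,-2.9],[-3.36,1.24,-2.9],[-3.36,1.24,-2.9],[-3.36,1.24,-2.9],[-3.36,1.24,-2.9],[-3.36,1.24,-2.9],[-3.36,1.24,-2.9]],"angular":[[0,0.121,0],[0,0.121,0],[0,0.122,0],[0,0,0],[0,0,0],[0,0,0],[0,0,0],[0,0,0],[0,0,0],[0,0,0],[0,0,0],[0,0,0]]}' 0 40
python3 -m handwheel '{"travel":[[0,0,0],[0,0,0]],"angular":[[0,0,0],[0,0,0]]}'
python3 -c "
from h import *
delta([.5096,-.2286,.002],.048-np.pi/2)"
```

```text
time_s: 2.2
ee_pos: [0.5109, -0.2274, 0.1194]
orientation: [-0.052, 2.197, -2.197]
force: [0.7, -0.8, -0.5]
gripper_width: 0.997
time_s: 2.4
ee_pos: [0.5101, -0.2279, 0.1192]
orientation: [-0.056, 2.197, -2.196]
force: [-0.6, -0.8, -0.3]
gripper_width: 1.003
t 2.4 pos [ 0.5101 -0.2279  0.1192] yaw -1.5205 tilt y [-0.001  0.    -1.   ] turn about y 0.002 shift cm [ 0.05 11.72  0.06] F [-0.6 -0.8 -0.3] w 1.003
```

```bash
python3 -m handwheel '{"travel":[[0.15,3,0.06],[0.1,3,0],[0,2.6,0],[0,2,0],[0,1,0],[0,0,0],[0,0,0],[0,0,0],[0,0,0],[0,0,0],[0,0,0]],"angular":[[0,0,0],[0,0,0],[0,0,0],[0,0,0],[0,0,0],[0,0,0],[0,0,0],[0,0,0],[0,0,0],[0,0,0],[0,0,0]]}' 0 40
python3 -m handwheel '{"travel":[[0,0,0],[0,0,0],[0,0,0],[0,0,0],[0,0,0],[0,0,0]],"angular":[[0,0,0],[0,0,0],[0,0,0],[0,0,0],[0,0,0],[0,0,0]]}' 1 50
python3 - <<'E'
from h import *
snap('top','t1'); im,d=load('t1'); cv2.imwrite('pics/t1c.png',cv2.resize(im[230:400,320:500],None,fx=4,fy=3.5))
delta([.5,-.2286,.002])
E
```

```text
time_s: 3.5
ee_pos: [0.5074, -0.2296, 0.004]
orientation: [-0.052, 2.197, -2.197]
force: [0.3, 0.5, -0.4]
gripper_width: 0.999
time_s: 4.1
ee_pos: [0.5073, -0.2296, 0.0039]
orientation: [-0.052, 2.197, -2.197]
force: [-2.2, 0.5, 5.8]
gripper_width: 0.573
t 4.15 pos [ 0.5073 -0.2296  0.004 ] yaw -1.5229 tilt y [ 0. -0. -1.] turn about y -0.0 shift cm [ 0.72  0.2  -0.13] F [-1.5  0.5  5.1] w 0.575
```

View pics/t1c.png

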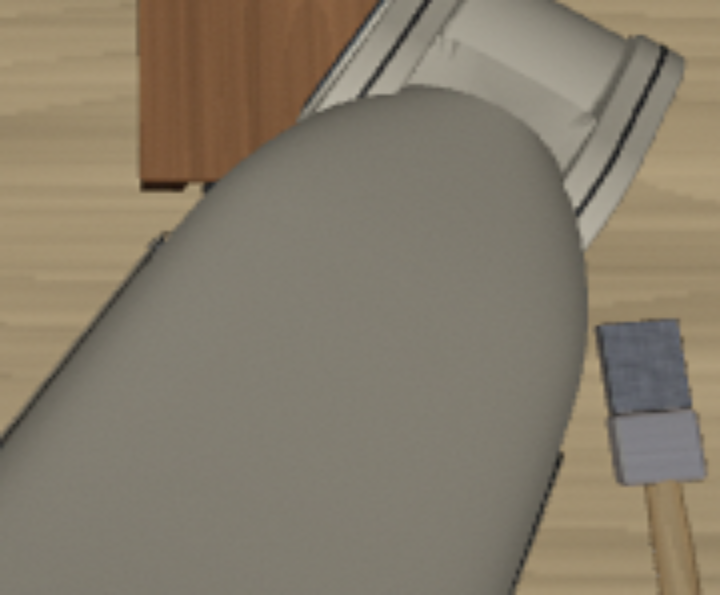

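```bash
python3 -m handwheel '{"travel":[[0.5,0,0],[1.2,0,0],[2,0,0],[2,0,0],[2,0,0],[2,0,0],[2,0,0],[2,0,0],[2,0,0],[1.2,0,0],[0.6,0,0],[0,0,0]],"angular":[[0,0,0],[0,0,0],[0,0,0],[0,0,0],[0,0,0],[0,0,0],[0,0,0],[0,0,0],[0,0,0],[0,0,0],[0,0,0],[0,0,0]]}'
python3 -m handwheel '{"travel":[[0,0,0],[0,0,0],[0,0,0],[0,0,0],[0,0,0],[0,-3,0],[0,-4,0],[0,-4,0],[0,-2,0]],"angular":[[0,0,0],[0,0,0],[0,0,0],[0,0,0],[0,0,0],[0,0,0],[0,0,0],[0,0,0],[0,0,0]]}' 0
python3 - <<'E'
from h import *
snap('top','t2'); snap('scene','s2'); im,d=load('t2'); cv2.imwrite('pics/t2c.png',cv2.resize(im[230:400,320:500],None,fx=4,fy=3.5))
im,d=load('s2'); cv2.imwrite('pics/s2c.png',cv2.resize(im[100:300,180:400],None,fx=3,fy=3))
delta([.5,-.2286,.002])
E
```

```text
time_s: 5.35
ee_pos: [0.3311, -0.238, 0.0039]
orientation: [-0.053, 2.198, -2.199]
force: [-5.0, 0.7, 12.2]
gripper_width: 0.572
time_s: 6.25
ee_pos: [0.3331, -0.2385, 0.1367]
orientation: [-0.05, 2.193, -2.199]
force: [1.0, -0.4, -0.9]
gripper_width: 0.997
t 6.35 pos [ 0.3335 -0.239   0.1363] yaw -1.5228 tilt y [ 0.003 -0.004 -1.   ] turn about y -0.0 shift cm [-16.68  13.43  -0.24] F [ 0.4  0.  -0.1] w 1.0
```

View pics/t2c.png

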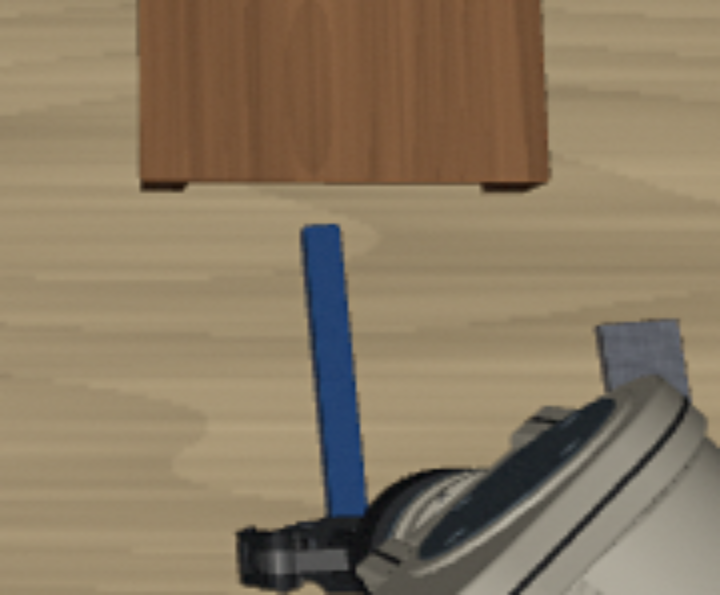

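View pics/s2c.png

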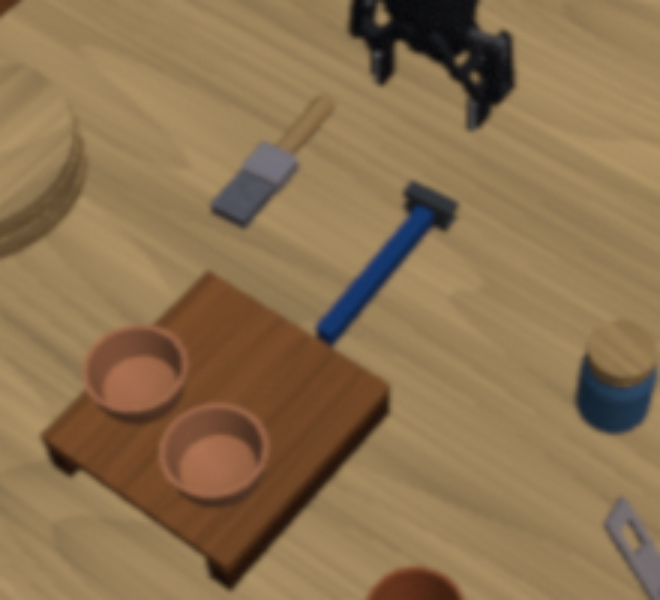

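The bar is fully out: in the scene crop its head is at (430,205) and its plain end at (327,328), in front of the board. Measuring it now.

```bash
python3 - <<'E'
from h import *
for n,f in(('top','t2'),('scene','s2')):
    im,d=load(f);C=cloud(n,d);b=im.astype(int)
    m=(b[...,0]-b[...,2]>50)&(C[...,0]>.3)&(C[...,0]<.55)&(C[...,1]>-.33)&(C[...,1]<-.12)&(C[...,2]>.017)&(C[...,2]<.028)
    P=C[m][:,:2]; c=P.mean(0); w,v=np.linalg.eigh(np.cov((P-c).T)); a=v[:,1]*np.sign(v[0,1]); s=(P-c)@a; tt=(P-c)@np.array([-a[1],a[0]])
    end=c+a*np.percentile(s,99.5); print(n,len(P),'yaw',np.arctan2(a[1],a[0]),'end',end,'len',np.ptp(s),'wid',np.percentile(tt,[1,99]),'mid from end',end-.09*a)
delta([.419,-.233,.004],.048-np.pi/2)
E
```

```text
top 707 yaw 0.05577173823215815 end [ 0.50320634 -0.22700125] len 0.1604167324748219 wid [-0.00840137  0.00832709] mid from end [ 0.41334628 -0.23201811]
scene 300 yaw 0.0562216911015132 end [ 0.50475802 -0.22634016] len 0.16493549423899284 wid [-0.00890081  0.00730472] mid from end [ 0.41490022 -0.23139744]
t 6.35 pos [ 0.3335 -0.239   0.1363] yaw -1.5228 tilt y [ 0.003 -0.004 -1.   ] turn about y 0.0 shift cm [-8.56 13.23 -0.19] F [ 0.4  0.  -0.1] w 1.0
```

```bash
python3 -c "
from h import *
delta([.414,-.2318,.003],.056-np.pi/2)"
python3 -m handwheel '{"travel":[[-3,0,0],[-3.5,2,-0.15],[-1.6,3.3,-0.15],[0,3,0],[0,3,0],[0,1.5,0],[0,0.5,0],[0,0,0],[0,0,0]],"angular":[[0,-0.008,0],[0,0,0],[0,0,0],[0,0,0],[0,0,0],[0,0,0],[0,0,0],[0,0,0],[0,0,0]]}' 0
python3 -c "
from h import *
delta([.414,-.2318,.003],.056-np.pi/2)"
```

```text
t 6.35 pos [ 0.3335 -0.239   0.1363] yaw -1.5228 tilt y [ 0.003 -0.004 -1.   ] turn about y -0.008 shift cm [-8.07 13.33 -0.27] F [ 0.4  0.  -0.1] w 1.0
time_s: 7.25
ee_pos: [0.4134, -0.2309, 0.0011]
orientation: [-0.061, 2.193, -2.193]
force: [0.8, -0.1, 0.6]
gripper_width: 0.997
t 7.25 pos [ 0.4134 -0.2309  0.0011] yaw -1.5151 tilt y [ 0. -0. -1.] turn about y -0.0 shift cm [-0.06 -0.19  0.09] F [ 0.8 -0.1  0.6] w 0.997
```

```bash
python3 -m handwheel '{"travel":[[0,-0.25,0.05],[0,0,0],[0,0,0],[0,0,0],[0,0,0],[0,0,0],[0,0,0],[0,0,0],[0,0,0],[0,0,0],[0,0,0]],"angular":[[0,0,0],[0,0,0],[0,0,0],[0,0,0],[0,0,0],[0,0,0],[0,0,0],[0,0,0],[0,0,0],[0,0,0],[0,0,0]]}' 1 70
python3 -c "
from h import *
delta([.414,-.2318,.203],.056-np.pi/2)"
```

```text
time_s: 8.35
ee_pos: [0.4134, -0.2315, 0.0037]
orientation: [-0.061, 2.192, -2.194]
force: [-1.3, 0.3, 7.5]
gripper_width: 0.19
t 8.35 pos [ 0.4134 -0.2315  0.0037] yaw -1.515 tilt y [ 0.001 -0.001 -1.   ] turn about y -0.0 shift cm [ -0.06 -19.93   0.04] F [-1.3  0.3  7.5] w 0.19
```

```bash
python3 -m handwheel '{"travel":[[0,-0.5,0],[0,-1.5,0],[0,-3,0],[0,-3,0],[0,-3,0],[0,-3,0],[0,-3,0],[0,-2,0],[0,-1,0],[0,0,0]],"angular":[[0,0,0],[0,0,0],[0,0,0],[0,0,0],[0,0,0],[0,0,0],[0,0,0],[0,0,0],[0,0,0],[0,0,0]]}'
python3 - <<'E'
from h import *
snap('scene','s3'); im,d=load('s3'); cv2.imwrite('pics/s3c.png',cv2.resize(im[40:260,180:400],None,fx=2.7,fy=2.7))
delta([.44,-.15,.205],.071+np.pi/2)
E
```

```text
time_s: 9.35
ee_pos: [0.4135, -0.2314, 0.204]
orientation: [-0.06, 2.191, -2.194]
force: [0.9, -0.3, -2.4]
gripper_width: 0.189
t 9.4 pos [ 0.4131 -0.2311  0.2028] yaw -1.5149 tilt y [-0.  0. -1.] turn about y 3.126 shift cm [ 3.26 -0.22  7.89] F [ 0.1  0.4 -3.3] w 0.193
```

View pics/s3c.png

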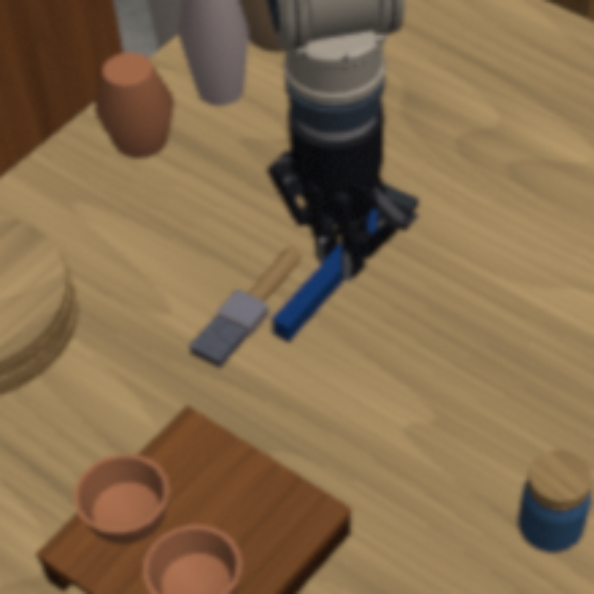

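```bash
python3 -m handwheel '{"travel":[[0,0,0],[0,0,0],[0,0,0],[0,0,0],[0,0,0],[0,0,0],[0,0,0],[0,0,0],[0,0,0],[0,0,0],[0,0,0],[0,0,0]],"angular":[[0,-0.131,0],[0,-0.131,0],[0,-0.131,0],[0,-0.131,0],[0,-0.131,0],[0,-0.131,0],[0,-0.131,0],[0,-0.131,0],[0,-0.131,0],[0,-0.131,0],[0,-0.131,0],[0,-0.131,0]]}'
python3 -m handwheel '{"travel":[[0,0,0],[0,0,0],[0,0,0],[0,0,0],[0,0,0],[0,0,0],[0,0,0],[0,0,0],[0,0,0],[0,0,0],[0,0,0],[0,0,0]],"angular":[[0,-0.131,0],[0,-0.131,0],[0,-0.131,0],[0,-0.131,0],[0,-0.131,0],[0,-0.131,0],[0,-0.131,0],[0,-0.131,0],[0,-0.131,0],[0,-0.131,0],[0,-0.131,0],[0,-0.131,0]]}'
python3 -c "
from h import *
delta([.44,.2,.205],.071+np.pi/2)
print(manip.sense()['joint_positions'].round(2))"
```

```text
time_s: 10.6
ee_pos: [0.4126, -0.2307, 0.2015]
orientation: [-1.238, 1.166, -1.161]
force: [0.1, 1.0, -1.7]
gripper_width: 0.193
time_s: 11.8
ee_pos: [0.4126, -0.2307, 0.2014]
orientation: [-1.568, -0.048, 0.052]
force: [0.9, 0.1, -2.0]
gripper_width: 0.194
t 11.8 pos [ 0.4126 -0.2307  0.2014] yaw 1.6343 tilt y [-0.002  0.002 -1.   ] turn about y -0.007 shift cm [ 5.79 -0.36 42.77] F [ 0.9  0.1 -2. ] w 0.194
[-0.69  0.14 -0.21  1.23 -0.   -0.75]
```

```bash
python3 -m handwheel '{"travel":[[0.5,-0.1,1.5],[0.5,-0.1,3],[0.5,-0.1,4.3],[0.5,-0.1,4.3],[0.5,0,4.3],[0.5,0,4.3],[0.5,0,4.3],[0.5,0,4.3],[0.5,0,4.3],[0.5,0,4.3],[0.5,0,2.5],[0.2,0,1.4]],"angular":[[0,-0.007,0],[0,0,0],[0,0,0],[0,0,0],[0,0,0],[0,0,0],[0,0,0],[0,0,0],[0,0,0],[0,0,0],[0,0,0],[0,0,0]]}'
python3 - <<'E'
from h import *
ex=np.array([-np.cos(.071),-np.sin(.071)])
seat=np.array([.6203,.2266]); mid=seat+ex*.082; print(mid)
delta([*mid,.205],.071+np.pi/2)
print(manip.sense()['joint_positions'].round(2))
E
```

```text
time_s: 13.0
ee_pos: [0.4416, 0.2015, 0.2055]
orientation: [-1.571, -0.051, 0.055]
force: [0.7, 0.1, -2.5]
gripper_width: 0.19
[0.53850659 0.22078289]
t 13.0 pos [0.4416 0.2015 0.2055] yaw 1.6383 tilt y [-0.003 -0.001 -1.   ] turn about y -0.003 shift cm [9.81 0.05 1.24] F [ 0.7  0.1 -2.5] w 0.19
[ 0.25  0.16 -0.17  1.24  0.    0.19]
```

```bash
python3 -m handwheel '{"travel":[[1,0,0.2],[2,0,0.3],[2.5,0,0.3],[2.3,0,0.3],[1.5,0,0.1],[0.5,0,0],[0,0,0],[0,0,0]],"angular":[[0,-0.003,0],[0,0,0],[0,0,0],[0,0,0],[0,0,0],[0,0,0],[0,0,0],[0,0,0]]}'
python3 - <<'E'
from h import *
snap('scene','s4');snap('top','t4'); im,d=load('s4'); a=cv2.resize(im[220:380,360:500],None,fx=2.8,fy=3.5)
im,d=load('t4'); b=cv2.resize(im[170:350,100:260],None,fx=2.5,fy=3.11); cv2.imwrite('pics/c4.png',np.hstack([a[:560],b[:559+1][:560]])if a.shape[0]==b.shape[0] else np.hstack([a,cv2.resize(b,(400,a.shape[0]))]))
delta([.5385,.2208,.205],.071+np.pi/2)
E
```

```text
time_s: 13.8
ee_pos: [0.5388, 0.2175, 0.2069]
orientation: [-1.57, -0.052, 0.054]
force: [-0.9, 0.6, -2.1]
gripper_width: 0.196
t 13.9 pos [0.5386 0.2179 0.2073] yaw 1.6389 tilt y [-0. -0. -1.] turn about y -0.003 shift cm [0.01 0.23 0.29] F [ 0.8 -0.2 -2.5] w 0.195
```

View pics/c4.png

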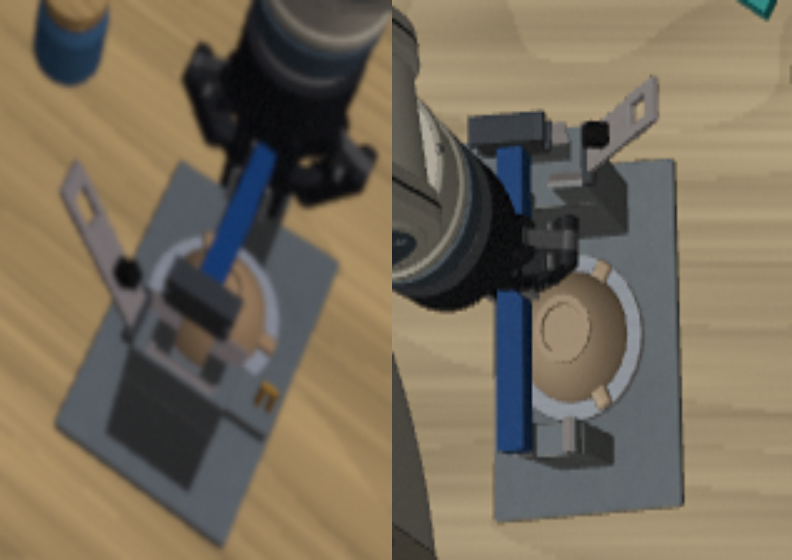

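The bar is held level above the stand with its head over the upright. I'll measure it relative to the stand in each camera.

```bash
cat > meas.py <<'E'
from h import *
import sys
def bar(n,f,zlo,zhi):
    im,d=load(f);C=cloud(n,d);b=im.astype(int)
    m=(b[...,0]-b[...,2]>45)&(C[...,0]>.42)&(C[...,0]<.68)&(C[...,1]>.15)&(C[...,1]<.3)&(C[...,2]>zlo)&(C[...,2]<zhi)
    P=C[m]; zt=np.median(P[:,2]); k=abs(P[:,2]-np.polyval(np.polyfit(P[:,0],P[:,2],1),P[:,0]))<.004; P=P[k]
    zf=np.polyfit(P[:,0],P[:,2],1)
    c=P[:,:2].mean(0); w,v=np.linalg.eigh(np.cov((P[:,:2]-c).T)); a=v[:,1]*np.sign(v[0,1]); s=(P[:,:2]-c)@a
    # head: dark pts forward
    th=np.pi+.071; ex=np.array([np.cos(th),np.sin(th)]);ey=np.array([-ex[1],ex[0]]); o=np.array([.62,.226])
    l=np.stack([(P[:,:2]-o)@ex,(P[:,:2]-o)@ey],1)*1000
    print(n,len(P),'yaw',np.arctan2(a[1],a[0]).round(4),'slope z',zf[0].round(4),'ztop mid',np.polyval(zf,.539).round(4),'seat frame x',np.percentile(l[:,0],[.5,99.5]).round(1),'y centre line at x=0',np.polyval(np.polyfit(l[:,0],l[:,1],1),[0,82,158]).round(1),'y ext',np.percentile(l[:,1],[1,99]).round(1))
if __name__=='__main__':
    f=sys.argv[1]; lo,hi=float(sys.argv[2]),float(sys.argv[3])
    bar('top','t'+f,lo,hi);bar('scene','s'+f,lo,hi)
E
python3 meas.py 4 .2 .25
python3 - <<'E'
from h import *
th=np.pi+.071; ex=np.array([np.cos(th),np.sin(th)]);ey=np.array([-ex[1],ex[0]]); o=np.array([.62,.226])
for n,f in(('top','t4'),('scene','s4')):
    im,d=load(f);C=cloud(n,d);b=im.astype(int)
    q=np.stack([(C[...,:2]-o)@ex,(C[...,:2]-o)@ey,C[...,2]],-1)*1000
    m=(q[...,0]>-30)&(q[...,0]<25)&(abs(q[...,1])<40)&(q[...,2]>222)&(q[...,2]<245)
    P=q[m]; print(n,len(P),np.percentile(P,[1,5,50,95,99],0).round(1).tolist())
E
```

```text
top 678 yaw 0.0606 slope z -0.0001 ztop mid 0.2257 seat frame x [ 10.5 172.6] y centre line at x=0 [3.5 2.7 1.9] y ext [-6.2 10.4]
scene 355 yaw 0.0894 slope z -0.0021 ztop mid 0.2264 seat frame x [ 14.3 107.3] y centre line at x=0 [2.5 4.  5.3] y ext [-4.7 11.6]
top 437 [[-6.7, -22.5, 222.8], [-5.6, -19.6, 224.0], [5.2, 2.9, 232.7], [21.6, 25.4, 236.1], [24.0, 27.2, 237.4]]
scene 334 [[-7.4, -20.5, 222.7], [-6.9, -17.8, 224.1], [0.7, 3.9, 233.2], [21.5, 25.6, 236.6], [23.8, 28.4, 237.5]]
```

```bash
python3 -m handwheel '{"travel":[[0.12,0,0.35],[0,0,0],[0,1.5,0],[0,1.5,0],[0,0.7,0],[0,0,0],[0,0,0]],"angular":[[0,-0.008,0],[0,0,0],[0,0,0],[0,0,0],[0,0,0],[0,0,0],[0,0,0]]}'
python3 - <<'E'
from h import *
snap('scene','s5');snap('top','t5')
im,d=load('s5'); a=cv2.resize(im[220:380,360:500],None,fx=2.8,fy=3.5)
im,d=load('t5'); b=cv2.resize(im[170:350,100:260],(400,560)); cv2.imwrite('pics/c5.png',np.hstack([a,b]))
delta([.5385,.2208,.128],.071+np.pi/2)
E
python3 meas.py 5 .165 .21
```

```text
time_s: 14.6
ee_pos: [0.5404, 0.2219, 0.1707]
orientation: [-1.57, -0.06, 0.06]
force: [0.2, 0.1, -1.4]
gripper_width: 0.192
t 14.7 pos [0.5406 0.2219 0.171 ] yaw 1.647 tilt y [ 0.001  0.    -1.   ] turn about y 0.005 shift cm [-0.21  4.3  -0.1 ] F [-0.3  0.1 -1.9] w 0.194
top 623 yaw 0.0673 slope z 0.0022 ztop mid 0.1897 seat frame x [  9.2 170.5] y centre line at x=0 [-0.9 -1.2 -1.5] y ext [-10.3   6.7]
scene 323 yaw 0.0927 slope z 0.0038 ztop mid 0.19 seat frame x [ 12.3 103.3] y centre line at x=0 [-2.2 -0.5  1.1] y ext [-8.9  7. ]
```

View pics/c5.png

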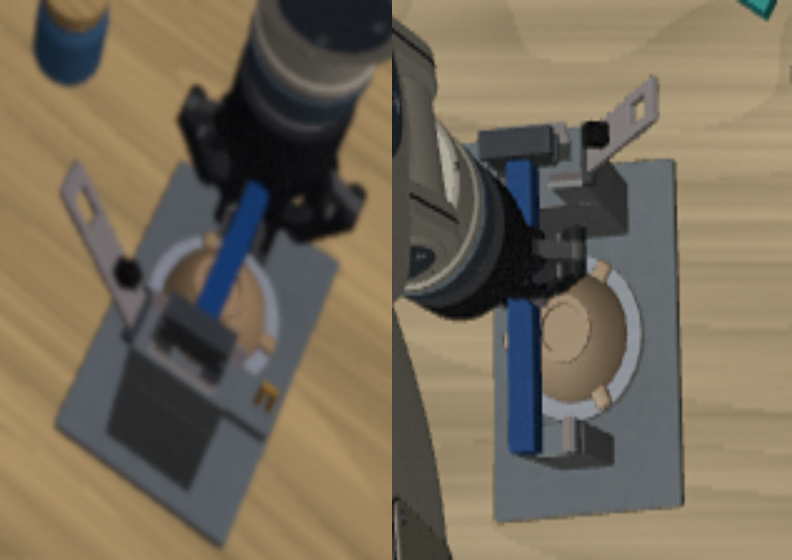

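```bash
python3 -m handwheel '{"travel":[[0,0.6,0],[0,0.8,0],[0,0.8,0],[0,0.8,0],[0,0.5,0],[0,0.3,0],[0,0,0]],"angular":[[0,0,0],[0,0,0],[0,0,0],[0,0,0],[0,0,0],[0,0,0],[0,0,0]]}'
python3 -m handwheel '{"travel":[[0,0.2,0],[0,0.2,0],[0,0,0]],"angular":[[0,0,0],[0,0,0],[0,0,0]]}'
```

```text
time_s: 15.4
ee_pos: [0.5401, 0.2216, 0.1317]
orientation: [-1.57, -0.059, 0.06]
force: [-0.3, -0.5, -1.4]
gripper_width: 0.19
time_s: 15.7
ee_pos: [0.5406, 0.2213, 0.1284]
orientation: [-1.571, -0.06, 0.058]
force: [0.7, -2.9, -0.9]
gripper_width: 0.19
```

```bash
python3 -m handwheel '{"travel":[[0,0.2,0],[0,0.2,0],[0,0,0]],"angular":[[0,0,0],[0,0,0],[0,0,0]]}'
python3 - <<'E'
from h import *
snap('scene','s6');snap('top','t6')
im,d=load('s6'); a=cv2.resize(im[220:380,360:500],None,fx=2.8,fy=3.5)
im,d=load('t6'); b=cv2.resize(im[170:350,100:260],(400,560)); cv2.imwrite('pics/c6.png',np.hstack([a,b]))
delta([.5385,.2208,.128],.071+np.pi/2)
E
python3 meas.py 6 .12 .17
```

```text
time_s: 16.0
ee_pos: [0.5408, 0.2219, 0.1247]
orientation: [-1.57, -0.061, 0.058]
force: [2.2, -3.2, 2.9]
gripper_width: 0.19
t 16.1 pos [0.5408 0.2219 0.1247] yaw 1.647 tilt y [ 0.002  0.    -1.   ] turn about y 0.005 shift cm [-0.24 -0.33 -0.09] F [ 1.8 -3.6  2.5] w 0.192
top 557 yaw 0.0554 slope z 0.0181 ztop mid 0.1432 seat frame x [  8.3 170.3] y centre line at x=0 [-0.  -1.3 -2.5] y ext [-10.7   6.6]
scene 291 yaw 0.0828 slope z 0.0208 ztop mid 0.1441 seat frame x [ 12.5 100.9] y centre line at x=0 [-1.3 -0.4  0.5] y ext [-8.4  7. ]
```

View pics/c6.png

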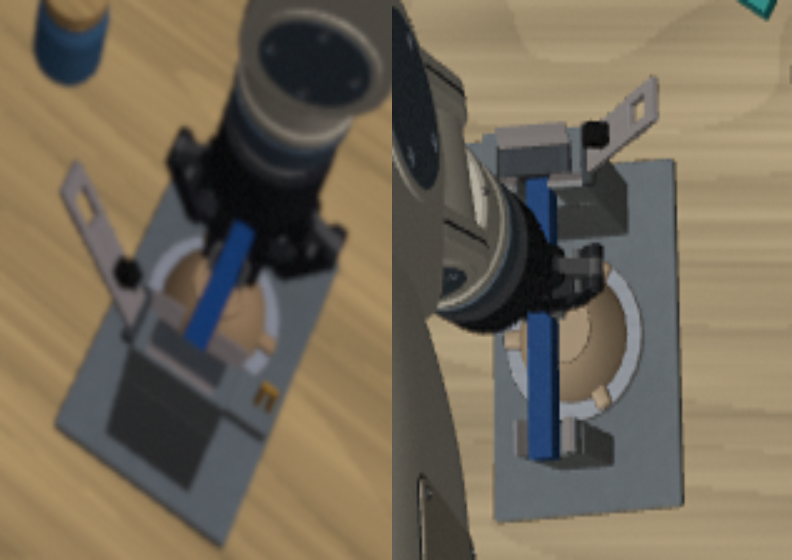

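The head sits in the pocket, riding on the balls, and the plain end is between the fork cheeks. Releasing.

```bash
python3 -m handwheel '{"travel":[[0,0,0],[0,0,0],[0,0,0],[0,0,0],[0,0,0],[0,-1,0],[0,-3,0],[0,-3,0],[0,0,0]],"angular":[[0,0,0],[0,0,0],[0,0,0],[0,0,0],[0,0,0],[0,0,0],[0,0,0],[0,0,0],[0,0,0]]}' 0
python3 - <<'E'
from h import *
snap('scene','s7');snap('top','t7')
im,d=load('s7'); a=cv2.resize(im[220:380,360:500],None,fx=2.8,fy=3.5)
im,d=load('t7'); b=cv2.resize(im[170:350,100:260],(400,560)); cv2.imwrite('pics/c7.png',np.hstack([a,b]))
ex=np.array([-np.cos(.071),-np.sin(.071)]);delta([*(np.array([.6203,.2266])+.036*ex),.165],.071+np.pi/2)
E
python3 meas.py 7 .12 .17
```

```text
time_s: 17.0
ee_pos: [0.5418, 0.2222, 0.199]
orientation: [-1.568, -0.065, 0.055]
force: [0.6, 0.7, 0.9]
gripper_width: 0.995
t 17.1 pos [0.5405 0.2219 0.1952] yaw 1.647 tilt y [ 0.002  0.001 -1.   ] turn about y 0.005 shift cm [ 4.39  3.02 -0.1 ] F [-0.2 -0.2 -0.5] w 1.001
top 622 yaw 0.063 slope z 0.0861 ztop mid 0.1397 seat frame x [  9.5 169.7] y centre line at x=0 [-0.6 -1.3 -1.9] y ext [-10.1   7. ]
scene 447 yaw 0.0674 slope z 0.0818 ztop mid 0.1405 seat frame x [ 14.4 155.6] y centre line at x=0 [-0.5 -0.8 -1.1] y ext [-8.8  7.3]
```

View pics/c7.png

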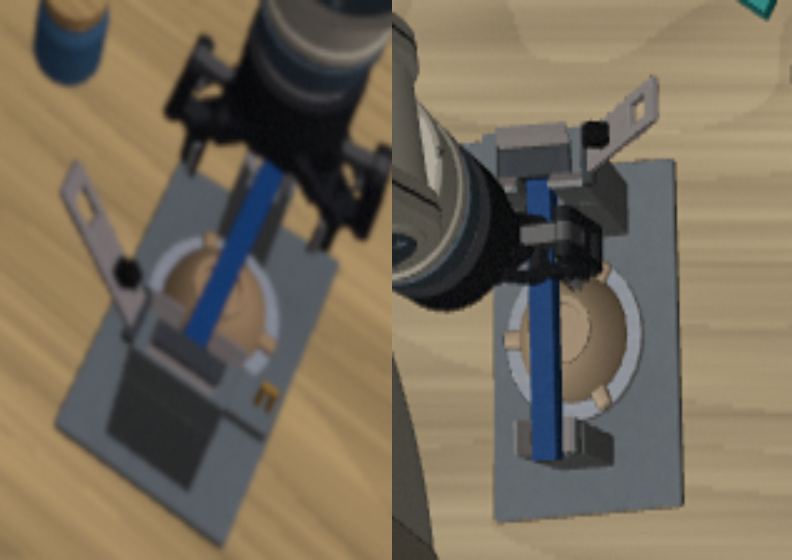

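```bash
python3 -m handwheel '{"travel":[[0,0,0],[1,0,-0.05],[1.5,0,-0.05],[1,0,0],[0.5,0,0],[0,1.5,0],[0,1.5,0],[0,1,0],[0,0.3,0],[0,0,0]],"angular":[[0,0.005,0],[0,0,0],[0,0,0],[0,0,0],[0,0,0],[0,0,0],[0,0,0],[0,0,0],[0,0,0],[0,0,0]]}' 1
python3 -c "
from h import *
delta([.58,.224,.145])"
```

```text
time_s: 18.1
ee_pos: [0.5801, 0.2236, 0.1509]
orientation: [-1.57, -0.055, 0.056]
force: [0.2, -0.8, -0.3]
gripper_width: -0.001
t 18.1 pos [0.5801 0.2236 0.1509] yaw 1.642 tilt y [-0.001 -0.    -1.   ] turn about y -0.0 shift cm [-0.    0.59  0.04] F [ 0.2 -0.8 -0.3] w -0.001
```

```bash
python3 -m handwheel '{"travel":[[0,0.4,0],[0,0.3,0],[0,0.3,0],[0,0,0]],"angular":[[0,0,0],[0,0,0],[0,0,0],[0,0,0]]}'
python3 -m handwheel '{"travel":[[0,0.2,0],[0,0.2,0],[0,0,0]],"angular":[[0,0,0],[0,0,0],[0,0,0]]}'
```

```text
time_s: 18.5
ee_pos: [0.5806, 0.2237, 0.1417]
orientation: [-1.57, -0.057, 0.055]
force: [1.7, -0.1, 2.2]
gripper_width: -0.001
time_s: 18.8
ee_pos: [0.5803, 0.2237, 0.1375]
orientation: [-1.57, -0.057, 0.055]
force: [-0.2, -0.1, -0.3]
gripper_width: -0.003
```

```bash
python3 -m handwheel '{"travel":[[0,0.2,0],[0,0.2,0],[0,0,0]],"angular":[[0,0,0],[0,0,0],[0,0,0]]}'
python3 -m handwheel '{"travel":[[0,0.2,0],[0,0.1,0],[0,0,0]],"angular":[[0,0,0],[0,0,0],[0,0,0]]}'
```

```text
time_s: 19.1
ee_pos: [0.5798, 0.2236, 0.1325]
orientation: [-1.57, -0.055, 0.057]
force: [-0.1, 0.3, -0.0]
gripper_width: -0.0
time_s: 19.4
ee_pos: [0.5801, 0.2237, 0.132]
orientation: [-1.57, -0.057, 0.055]
force: [-5.8, -1.5, 15.0]
gripper_width: 0.001
```

```bash
python3 -m handwheel '{"travel":[[0,0.12,0],[0,0,0]],"angular":[[0,0,0],[0,0,0]]}'
python3 -m handwheel '{"travel":[[0,-1,0],[0,-3,0],[0,-4,0],[-2,-3,0],[-4,0,0],[-4,0,0],[0,0,0]],"angular":[[0,0,0],[0,0,0],[0,0,0],[0,0,0],[0,0,0],[0,0,0],[0,0,0]]}'
python3 - <<'E'
from h import *
snap('scene','s8');snap('top','t8')
im,d=load('s8'); a=cv2.resize(im[220:380,360:500],None,fx=2.8,fy=3.5)
im,d=load('t8'); b=cv2.resize(im[170:350,100:260],(400,560)); cv2.imwrite('pics/c8.png',np.hstack([a,b]))
delta([.5385,.2208,.128],.071+np.pi/2)
E
python3 meas.py 8 .12 .17
```

```text
time_s: 19.6
ee_pos: [0.5801, 0.2237, 0.132]
orientation: [-1.57, -0.058, 0.054]
force: [-8.4, -2.2, 23.0]
gripper_width: 0.001
time_s: 20.3
ee_pos: [0.4763, 0.2164, 0.2399]
orientation: [-1.57, -0.056, 0.057]
force: [0.8, -0.2, 0.5]
gripper_width: -0.0
t 20.4 pos [0.4801 0.2166 0.2397] yaw 1.6425 tilt y [ 0.001  0.    -1.   ] turn about y 0.001 shift cm [ 5.85 11.17 -0.  ] F [ 0.4 -0.5  0.2] w -0.001
top 652 yaw 0.0661 slope z -0.0005 ztop mid 0.1323 seat frame x [  8.4 169.6] y centre line at x=0 [-0.4 -0.8 -1.1] y ext [-10.   8.]
scene 501 yaw 0.0625 slope z -0.002 ztop mid 0.1334 seat frame x [ 12.1 165.4] y centre line at x=0 [ 0.8  0.1 -0.6] y ext [-8.1  8.3]
```

View pics/c8.png

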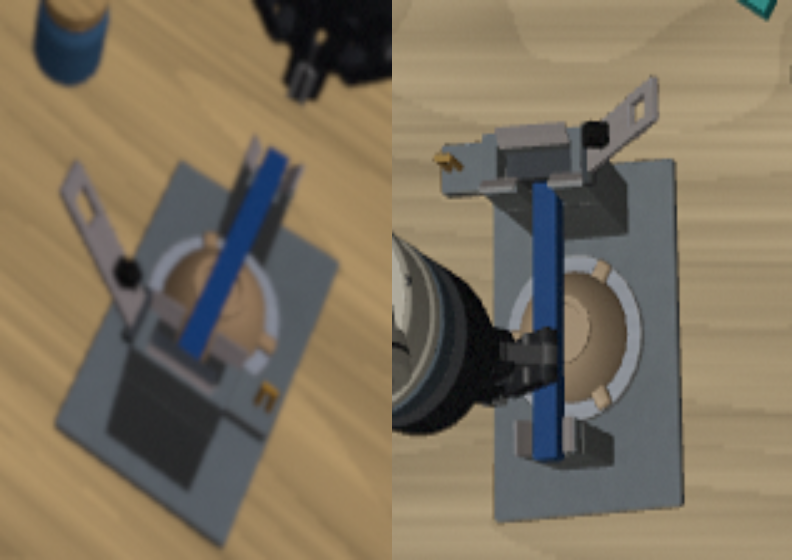

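The bar is level with its top at z=0.132, so it is fully home in both views. Next is the hasp, so I'll go round behind it.

```bash
cat >> h.py <<'E'
def S(x,y,z):
    th=np.pi+.071; ex=np.array([np.cos(th),np.sin(th)]);ey=np.array([-ex[1],ex[0]])
    return [*(np.array([.6203,.2266])+(ex*x+ey*y)/1000),.11+z/1000]
E
python3 - <<'E'
from h import *
im,d=load('t8');C=cloud('top',d)
im2,d2=load('s8');C2=cloud('scene',d2)
th=np.pi+.071; ex=np.array([np.cos(th),np.sin(th)]);ey=np.array([-ex[1],ex[0]]); o=np.array([.6203,.2266])
for c in(C,C2):
    q=np.stack([(c[...,:2]-o)@ex,(c[...,:2]-o)@ey,c[...,2]-.11],-1)*1000
    m=(abs(q[...,0])<25)&(q[...,1]>42)&(q[...,1]<110)&(q[...,2]>50)
    P=q[m]; P=P[(P[:,1]>66)]; f=np.polyfit(P[:,2],P[:,1],1); print(len(P),'angle',np.pi/2+np.arctan(f[0]),'x',P[:,0].min(),P[:,0].max(),'ymax',P[:,1].max(),'zmax',P[:,2].max())
print(S(0,125,115)); delta(S(0,125,115),.071+np.pi/2)
E
```

```text
269 angle 2.1823504706564667 x -12.270433058788798 12.336559539453924 ymax 109.30086135811914 zmax 151.61523252837333
316 angle 2.1708664715908235 x -13.589225493398619 12.997028022371548 ymax 109.94941941853524 zmax 152.12213355339426
[np.float64(0.6291675454000133), np.float64(0.10191493016973241), 0.225]
t 20.4 pos [0.4801 0.2166 0.2397] yaw 1.6425 tilt y [ 0.001  0.    -1.   ] turn about y 0.001 shift cm [ 14.06   1.47 -12.5 ] F [ 0.4 -0.5  0.2] w -0.001
```

```bash
python3 -m handwheel '{"travel":[[0,-1,-2],[0,-1,-4],[0,-1,-4],[0,0,-4],[2,0,0],[4,0,0],[4,0,0],[3,0,0],[1,0,0],[0,0,0]],"angular":[[0,0,0],[0,0,0],[0,0,0],[0,0,0],[0,0,0],[0,0,0],[0,0,0],[0,0,0],[0,0,0],[0,0,0]]}'
python3 -c "
from h import *
delta(S(0,140,110),.071+np.pi/2)"
```

```text
time_s: 21.4
ee_pos: [0.6316, 0.0865, 0.2671]
orientation: [-1.57, -0.054, 0.057]
force: [-0.3, -0.3, -0.4]
gripper_width: -0.001
t 21.4 pos [0.6316 0.0865 0.2671] yaw 1.6416 tilt y [-0.002 -0.    -1.   ] turn about y -0.0 shift cm [-0.13  4.71  0.05] F [-0.3 -0.3 -0.4] w -0.001
```

```bash
python3 -m handwheel '{"travel":[[-0.1,1.5,0],[0,1.5,0],[0,1.5,0],[0,0,1],[0,0,1.2],[0,0,1],[0,0,1],[0,0,1],[0,0,1],[0,0,0]],"angular":[[0,0,0],[0,0,0],[0,0,0],[0,0,0],[0,0,0],[0,0,0],[0,0,0],[0,0,0],[0,0,0],[0,0,0]]}'
python3 - <<'E'
from h import *
delta(S(0,54,112),.071+np.pi/2)
snap('scene','s9');snap('top','t9')
im,d=load('s9'); a=cv2.resize(im[220:380,360:500],None,fx=2.8,fy=3.5)
im,d=load('t9'); b=cv2.resize(im[170:350,100:260],(400,560)); cv2.imwrite('pics/c9.png',np.hstack([a,b]))
E
```

```text
time_s: 22.4
ee_pos: [0.6259, 0.1486, 0.2374]
orientation: [-1.572, -0.071, 0.041]
force: [-19.3, -13.8, 69.8]
gripper_width: -0.001
t 22.4 pos [0.6259 0.1486 0.2374] yaw 1.642 tilt y [ 0.019 -0.001 -1.   ] turn about y 0.0 shift cm [-0.01  1.54  2.42] F [-19.3 -13.8  69.8] w -0.001
```

View pics/c9.png

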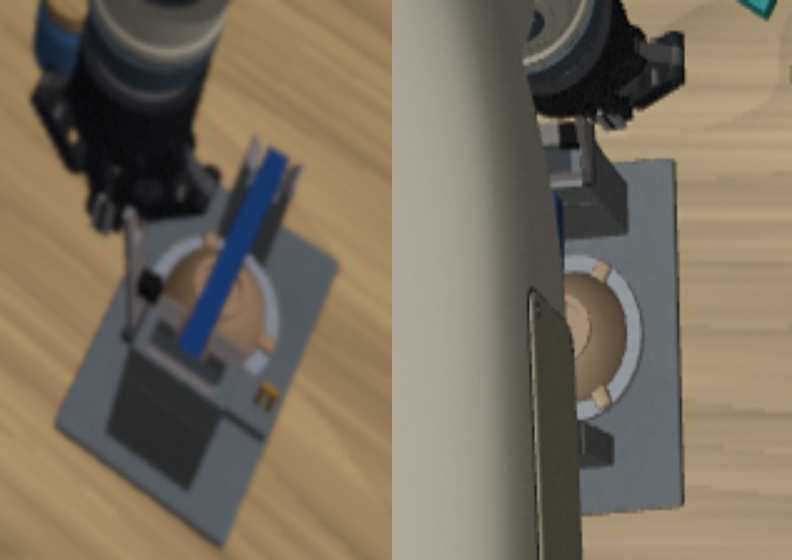

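The force is 70 N upward: the shut gripper's knuckles are riding on the strap's tip. I'll lift off at once and push with only the fingertips, higher up.

```bash
python3 -m handwheel '{"travel":[[0,-2,0],[0,-2,0],[0,0,0]],"angular":[[0,0,0],[0,0,0],[0,0,0]]}'
python3 - <<'E'
from h import *
delta(S(0,54,140),.071+np.pi/2)
snap('scene','s10');snap('top','t10')
im,d=load('s10'); a=cv2.resize(im[180:380,320:500],None,fx=2.22,fy=2.8)
im,d=load('t10'); b=cv2.resize(im[140:350,90:270],(400,560)); cv2.imwrite('pics/c10.png',np.hstack([a,b]))
E
```

```text
time_s: 22.8
ee_pos: [0.6252, 0.1498, 0.2681]
orientation: [-1.569, -0.062, 0.052]
force: [0.1, -0.3, 0.2]
gripper_width: -0.005
t 22.8 pos [0.6252 0.1498 0.2681] yaw 1.6428 tilt y [ 0.006  0.001 -1.   ] turn about y 0.001 shift cm [0.06 1.81 2.29] F [ 0.1 -0.3  0.2] w -0.005
```

View pics/c10.png

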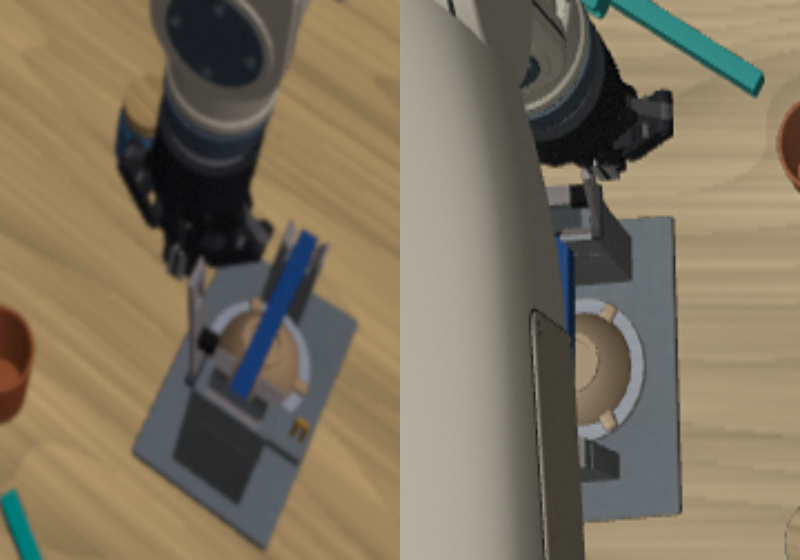

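```bash
python3 -m handwheel '{"travel":[[0,0.8,-0.3],[0,0.8,0.3],[0,0,1],[0,0,1],[0,0,0]],"angular":[[0,0,0],[0,0,0],[0,0,0],[0,0,0],[0,0,0]]}'
python3 -c "
from h import *
delta(S(0,30,142),.071+np.pi/2)"
```

```text
time_s: 23.4
ee_pos: [0.6229, 0.1702, 0.2477]
orientation: [-1.57, -0.057, 0.057]
force: [-0.2, 0.2, -0.2]
gripper_width: -0.0
t 23.4 pos [0.6229 0.1702 0.2477] yaw 1.6434 tilt y [-0.001  0.    -1.   ] turn about y 0.002 shift cm [ 0.14 -0.43  2.65] F [-0.2  0.2 -0.2] w -0.0
```

```bash
python3 -m handwheel '{"travel":[[0.14,-0.3,0.8],[0,0,0.8],[0,0,0.8],[0,0,0]],"angular":[[0,0,0],[0,0,0],[0,0,0],[0,0,0]]}'
python3 - <<'E'
from h import *
delta(S(0,10,142),.071+np.pi/2)
snap('scene','s11')
im,d=load('s11'); cv2.imwrite('pics/c11.png',cv2.resize(im[180:380,320:500],None,fx=3,fy=3))
E
```

```text
time_s: 23.8
ee_pos: [0.6228, 0.1939, 0.251]
orientation: [-1.57, -0.057, 0.057]
force: [0.1, -0.8, 0.3]
gripper_width: 0.002
t 23.8 pos [0.6228 0.1939 0.251 ] yaw 1.6431 tilt y [ 0.     0.001 -1.   ] turn about y 0.001 shift cm [-0.02 -0.1   2.28] F [ 0.1 -0.8  0.3] w 0.002
```

View pics/c11.png

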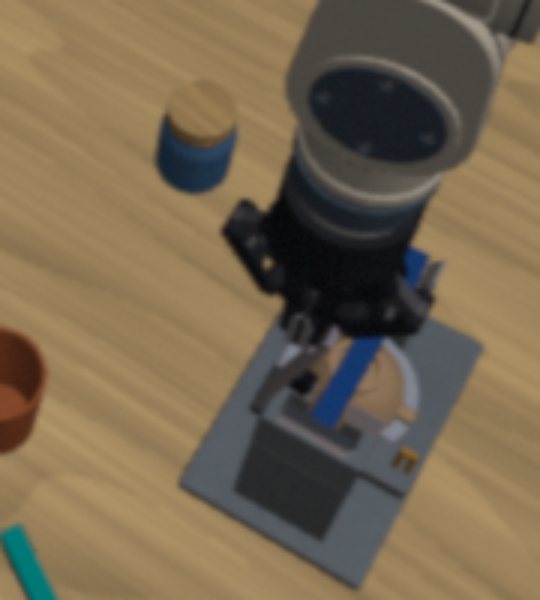

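```bash
cat > hasp.py <<'E'
from h import *
import sys
n,f=sys.argv[1:3]; im,d=load(f);c=cloud(n,d)
th=np.pi+.071; ex=np.array([np.cos(th),np.sin(th)]);ey=np.array([-ex[1],ex[0]]); o=np.array([.6203,.2266])
q=np.stack([(c[...,:2]-o)@ex,(c[...,:2]-o)@ey,c[...,2]-.11],-1)*1000
b=im.astype(int)
m=(abs(q[...,0])<16)&(q[...,1]>-90)&(q[...,1]<60)&(q[...,2]>50)&(q[...,2]<180)
P=q[m];C=b[m]
for y in range(-90,60,6):
    k=(P[:,1]>=y)&(P[:,1]<y+6)
    if k.sum(): print(y,k.sum(),np.percentile(P[k,2],[5,50,95]).round(),C[k].mean(0).round())
E
python3 hasp.py scene s11
```

```text
-66 11 [50. 62. 70.] [45. 71. 89.]
-60 13 [56. 68. 71.] [ 45.  80. 103.]
-54 11 [55. 62. 71.] [52. 71. 85.]
-36 8 [50. 53. 56.] [90. 88. 93.]
-30 10 [51. 54. 56.] [88. 87. 94.]
-24 11 [51. 53. 58.] [89. 88. 95.]
-18 12 [50. 53. 59.] [89. 90. 98.]
-12 1 [56. 56. 56.] [ 95.  93. 100.]
-6 3 [51. 52. 55.] [93. 91. 97.]
0 1 [55. 55. 55.] [93. 93. 98.]
6 2 [52. 53. 53.] [94. 92. 98.]
12 54 [ 51. 157. 169.] [67. 65. 70.]
18 79 [ 79. 137. 168.] [39. 38. 40.]
24 78 [ 83. 123. 172.] [50. 48. 51.]
30 77 [ 80. 148. 180.] [52. 50. 52.]
36 66 [ 51.  77. 179.] [54. 53. 54.]
42 45 [ 51.  55. 170.] [51. 48. 47.]
```

```bash
python3 -m handwheel '{"travel":[[0,0.2,0.9],[0,0.2,0.9],[0,0.2,0.8],[0,0.2,0.7],[0,0.5,0.6],[0,0.5,0.5],[0,0,0]],"angular":[[0,0,0],[0,0,0],[0,0,0],[0,0,0],[0,0,0],[0,0,0],[0,0,0]]}'
python3 -m handwheel '{"travel":[[0,0.5,0.6],[0,0.5,0.5],[0,0,0]],"angular":[[0,0,0],[0,0,0],[0,0,0]]}'
python3 - <<'E'
from h import *
delta(S(0,-22,114),.071+np.pi/2)
snap('scene','s12')
im,d=load('s12'); cv2.imwrite('pics/c12.png',cv2.resize(im[180:380,320:500],None,fx=3,fy=3))
E
python3 hasp.py scene s12
```

```text
time_s: 24.55
ee_pos: [0.6194, 0.2373, 0.2321]
orientation: [-1.57, -0.056, 0.057]
force: [-0.2, 0.6, 0.5]
gripper_width: -0.0
time_s: 24.85
ee_pos: [0.6187, 0.2481, 0.2221]
orientation: [-1.57, -0.055, 0.057]
force: [-0.1, -0.2, 0.1]
gripper_width: -0.002
t 24.85 pos [0.6187 0.2481 0.2221] yaw 1.6425 tilt y [-0.001  0.    -1.   ] turn about y 0.001 shift cm [ 0.01 -0.19  0.04] F [-0.1 -0.2  0.1] w -0.002
-66 14 [ 53.  66. 179.] [43. 64. 79.]
-60 25 [ 54.  69. 178.] [36. 53. 65.]
-54 62 [ 57. 166. 178.] [44. 45. 47.]
-48 73 [126. 162. 173.] [54. 51. 54.]
-42 61 [119. 125. 169.] [58. 57. 61.]
-36 54 [ 53. 122. 168.] [50. 51. 55.]
-30 64 [ 51. 133. 168.] [48. 47. 49.]
-24 84 [105. 143. 161.] [45. 44. 46.]
-18 68 [ 97. 134. 169.] [49. 48. 50.]
-12 63 [ 93. 102. 166.] [57. 51. 51.]
-6 64 [ 57.  92. 167.] [66. 61. 63.]
0 84 [ 66.  90. 172.] [55. 51. 53.]
6 75 [ 77.  84. 176.] [53. 53. 58.]
12 56 [ 70.  76. 175.] [62. 62. 67.]
18 42 [ 65.  71. 177.] [75. 73. 79.]
24 38 [61. 65. 69.] [79. 78. 84.]
30 38 [55. 59. 63.] [80. 78. 84.]
36 44 [52. 55. 58.] [66. 63. 65.]
42 27 [51. 53. 56.] [60. 57. 54.]
```

View pics/c12.png

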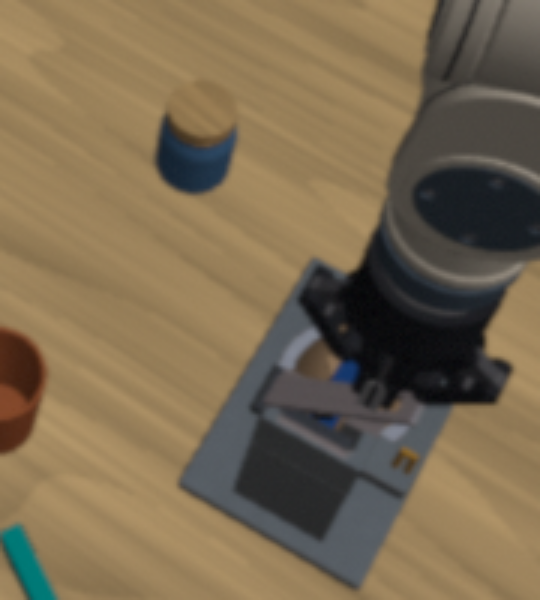

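```bash
python3 -m handwheel '{"travel":[[0,0.6,0.4],[0,0.6,0.4],[0,0.6,0.2],[0,0.7,0.1],[0,0.7,-0.1],[0,0.7,-0.1],[0,0.5,-0.2],[0,0,0]],"angular":[[0,0,0],[0,0,0],[0,0,0],[0,0,0],[0,0,0],[0,0,0],[0,0,0],[0,0,0]]}'
python3 -c "
from h import *
delta(S(0,-27,51),.071+np.pi/2)"
```

```text
time_s: 25.7
ee_pos: [0.6182, 0.2539, 0.1779]
orientation: [-1.571, -0.054, 0.057]
force: [0.1, -0.0, 0.1]
gripper_width: -0.002
t 25.7 pos [0.6182 0.2539 0.1779] yaw 1.6416 tilt y [-0.001 -0.001 -1.   ] turn about y -0.0 shift cm [ 0.01  1.69 -0.04] F [ 0.1 -0.   0.1] w -0.002
```

```bash
python3 -m handwheel '{"travel":[[0,0.5,0],[0,0.5,0],[0,0.3,0],[0,0.3,0],[0,0,0]],"angular":[[0,0,0],[0,0,0],[0,0,0],[0,0,0],[0,0,0]]}'
python3 -m handwheel '{"travel":[[0,0.2,0],[0,0,0]],"angular":[[0,0,0],[0,0,0]]}'
```

```text
time_s: 26.2
ee_pos: [0.6183, 0.2544, 0.1624]
orientation: [-1.57, -0.055, 0.056]
force: [0.2, 0.4, 0.9]
gripper_width: 0.001
time_s: 26.4
ee_pos: [0.6184, 0.2543, 0.1607]
orientation: [-1.57, -0.056, 0.056]
force: [0.1, 0.6, 0.5]
gripper_width: -0.001
```

```bash
python3 -m handwheel '{"travel":[[0,0.15,0],[0,0,0]],"angular":[[0,0,0],[0,0,0]]}'
python3 -m handwheel '{"travel":[[0,0.1,0],[0,0,0]],"angular":[[0,0,0],[0,0,0]]}'
```

```text
time_s: 26.6
ee_pos: [0.6185, 0.2543, 0.1605]
orientation: [-1.57, -0.057, 0.055]
force: [-2.6, -0.5, 6.6]
gripper_width: -0.002
time_s: 26.8
ee_pos: [0.6185, 0.2544, 0.1604]
orientation: [-1.57, -0.057, 0.054]
force: [-4.0, -0.9, 12.7]
gripper_width: -0.001
```

Firm stop at z=0.1604, where the closed strap's top should be. One more small press, then retreat and look.

```bash
python3 -m handwheel '{"travel":[[0,0.15,0],[0,0,0],[0,-1,0],[0,-3,0],[0,-4,0],[0,-4,0],[-4,-3,0],[-4,0,0],[-4,0,0],[-4,0,0],[-4,0,0],[0,0,0]],"angular":[[0,0,0],[0,0,0],[0,0,0],[0,0,0],[0,0,0],[0,0,0],[0,0,0],[0,0,0],[0,0,0],[0,0,0],[0,0,0],[0,0,0]]}'
python3 - <<'E'
from h import *
snap('scene','s13');snap('top','t13')
delta([.45,.2,.3])
im,d=load('s13'); a=cv2.resize(im[220:380,360:500],None,fx=2.8,fy=3.5)
im,d=load('t13'); b=cv2.resize(im[170:350,100:260],(400,560)); cv2.imwrite('pics/c13.png',np.hstack([a,b]))
E
python3 hasp.py scene s13;python3 hasp.py top t13; python3 meas.py 13 .12 .15
```

```text
time_s: 28.0
ee_pos: [0.4149, 0.2398, 0.3084]
orientation: [-1.57, -0.058, 0.056]
force: [0.9, 0.8, 0.9]
gripper_width: 0.003
t 28.1 pos [0.4186 0.2402 0.3078] yaw 1.6426 tilt y [ 0.002  0.    -1.   ] turn about y -0.0 shift cm [ 2.85  0.78 -4.24] F [ 1.6  0.1 -0.7] w -0.002
-84 8 [51. 51. 52.] [117. 118. 127.]
-78 31 [51. 53. 55.] [119. 112. 117.]
-72 36 [51. 52. 55.] [114. 108. 111.]
-66 23 [50. 53. 70.] [75. 86. 98.]
-60 23 [51. 55. 70.] [ 70.  89. 105.]
-54 29 [50. 53. 67.] [83. 87. 96.]
-48 22 [50. 52. 55.] [108. 101. 103.]
-42 26 [50. 52. 54.] [118. 109. 111.]
-36 35 [51. 52. 54.] [113. 105. 108.]
-30 39 [50. 52. 56.] [112. 104. 108.]
-24 40 [50. 52. 54.] [112. 104. 108.]
-18 40 [51. 52. 56.] [110. 104. 108.]
-12 33 [51. 52. 55.] [116. 108. 112.]
-6 31 [51. 53. 55.] [117. 108. 110.]
0 30 [50. 52. 54.] [117. 107. 110.]
6 29 [50. 52. 55.] [117. 108. 111.]
12 41 [50. 52. 54.] [114. 106. 109.]
18 42 [50. 53. 55.] [111. 103. 107.]
24 41 [50. 52. 56.] [112. 104. 108.]
30 37 [50. 53. 56.] [109. 101. 104.]
36 43 [50. 53. 57.] [66. 61. 59.]
42 25 [52. 53. 57.] [58. 55. 52.]
-84 15 [50. 
[... 374 characters left out ...]
 [50. 52. 55.] [121. 118. 121.]
-18 42 [50. 52. 56.] [124. 121. 123.]
-12 40 [50. 51. 54.] [126. 122. 124.]
-6 32 [50. 52. 55.] [124. 121. 124.]
0 31 [50. 51. 55.] [124. 120. 122.]
6 46 [50. 52. 54.] [127. 124. 126.]
12 30 [50. 51. 54.] [121. 119. 121.]
18 45 [50. 51. 53.] [120. 118. 120.]
24 45 [50. 52. 55.] [122. 118. 119.]
30 30 [50. 52. 55.] [119. 116. 117.]
36 51 [51. 53. 56.] [65. 63. 60.]
42 25 [51. 53. 54.] [46. 46. 45.]
top 797 yaw 0.0643 slope z 0.0013 ztop mid 0.1323 seat frame x [  9.2 168.6] y centre line at x=0 [-0.  -0.6 -1.1] y ext [-9.6  8. ]
scene 435 yaw 0.0623 slope z 0.0066 ztop mid 0.1332 seat frame x [ 26.8 167.6] y centre line at x=0 [ 0.7  0.  -0.6] y ext [-8.2  8. ]
```

View pics/c13.png

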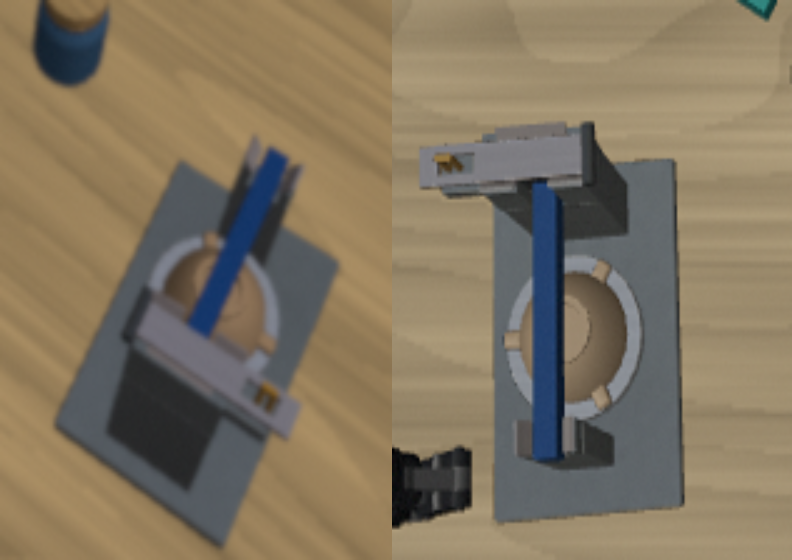

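View pics/s13.png

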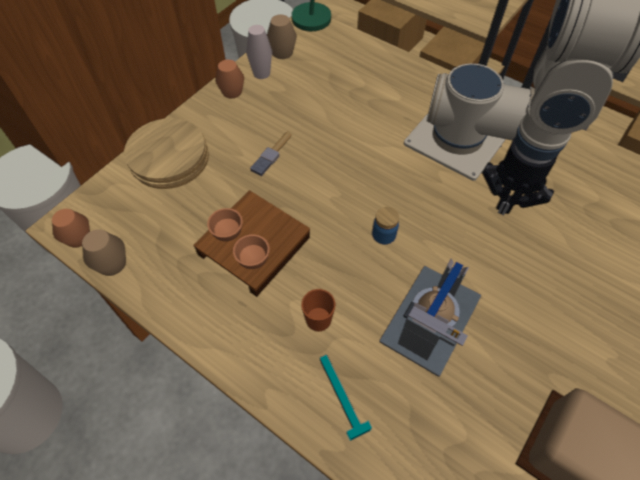

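The strap lies level along its whole length, with the staple showing through its slot, and the bar is level. I'll check the bystanders, then hand in.

```bash
python3 -m handwheel '{"travel":[[0,-1,0],[0,0,0],[0,0,0],[0,0,0]],"angular":[[0,0,0],[0,0,0],[0,0,0],[0,0,0]]}' 0
python3 - <<'E'
from h import *
A,_=load('scene0');B,_=load('s13');g=cv2.absdiff(A,B).max(-1)
for nm,(u,v) in dict(jar=(386,224),cup=(318,308),brush=(270,155),board=(252,240),teal=(346,400)).items(): print(nm,g[v-24:v+24,u-24:u+24].max(),np.percentile(g[v-24:v+24,u-24:u+24],95))
s=manip.sense();print(s['time_s'],s['force'].round(1),s['gripper_width'])
print(manip.finish_job())
E
```

```text
time_s: 28.5
ee_pos: [0.4196, 0.2402, 0.3165]
orientation: [-1.57, -0.055, 0.056]
force: [0.1, -0.0, 0.9]
gripper_width: 0.684
jar 5 2.0
cup 6 3.0
brush 4 2.0
board 4 2.0
teal 5 2.0
28.5 [ 0.1 -0.   0.9] 0.6839462722511886
the job is handed in; nothing more can be done
None
```

The bar is fitted and the hasp is closed. I handed the job in at 28.5 s of the 72 s allowed, but one push during the hasp step may have broken the 40 N limit.

**What I did:**
- I drew the blue bar out by its head, laid it down, took it again by the blue part and turned it half round.
- I lowered the head into the pocket and the plain end into the fork.
- I pressed the head past its catch with closed fingers. It stopped at its home height under 23 N.
- I pushed the hasp over by its back and pressed it down.

**Last checks:**
- **Bar:** it lies level in both cameras, with its top at about z = 0.132–0.133 m. The home height is 0.132 m.
- **Hasp:** the strap reads flat from hinge to tip, about 52 mm above the seat. The staple shows through its slot.
- **Other things:** the picture shows no change at the jar, cup, brush, ware board or teal look-alike.
- **Gripper:** it was open and clear of everything, with the wrist force near zero.

**What went wrong:** on the first push at the hasp, the gripper's knuckles rode onto the strap's tip. The wrist force read about 70 N upwards, with smaller sideways parts. That is under the 120 N wrist limit. If that contact counts as the gripper's body, it may have gone over the 40 N limit; I could not tell which part carried it. I lifted off at once and pushed again higher up with only the fingertips, where the force readings stayed low.

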